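# Load the resin curing station

### The job

Load the curing station for a run: slide the platter with the longer hub down over the splined drive spindle, turned so that its slots line up with the splines and it sits fully home, and set all the low paperweights on it, not touching one another. Then slide the other platter down the same spindle until it rests on the first one's hub, set all the tall paperweights on that one, again not touching, and gently lower the amber hood until it is fully closed. Leave the two jars and the ink bottle where they are.

Things in the scene. Friction and masses are not known exactly. Their poses are not given: they have to be found in the camera images.
- seat (a point): On the axis of the curing station's drive spindle, on top of the round flange (64 mm across, 60 mm above the bench) that the lower platter comes to rest on. The spindle stands upright in the middle of the station's grey base (230 mm by 250 mm, top 50 mm above the bench). Its angle varies; the gear motor holds it but gives way to about 0.3 N m of twist. The yaw given is the spindle's.
- spindle_tip (a point): Tip of the steel splined spindle, 84 mm above the seat. Four straight splines, 8.4 mm wide, stand at the spindle's +x, +y, -x and -y (so it repeats every 90 degrees) and reach 16 mm from the axis, from the seat up to 8 mm below the tip; the round core between them is 21 mm across; the top 8 mm is a bare cone ending 13 mm across.
- lower_mid (a point): The platter with the longer hub, flat on the bench, hub up: an aluminium disc 172 mm across, 6 mm thick, lip 4 mm high at the rim, with a grey eight-sided hub, 44 mm across flats, 50 mm tall from the disc's underside; 0.4 kg. Point: on the axis, 25 mm above the underside; z is the axis. Hub flats face its +x, +y, -x, -y and half-way between. Bore: four slots at +x, +y, -x, -y, about 1.2 mm play on each spline.
- upper_mid (a point): The other platter, of the same shape but with a hub 40 mm tall (from the disc's underside); 0.34 kg. Point: on its axis, 20 mm above the underside. Bore as in the other one, open right through and seen from above: 24 mm hole, four slots 10.7 mm wide reaching 17.4 mm from the axis. Home, its underside rests on top of the longer hub, 50 mm above the seat, and the spindle ends inside its hub.
- low1_mid (a point): A low cast-resin paperweight, pale, round with facets: 44 mm across (20 mm radius at its foot) and 26 mm high, straight-sided from 4 to 18 mm up, 45 g. This point is at its centre, 13 mm above its foot; z up when it stands. Two or three of these are there.
- low2_mid (a point): A low cast-resin paperweight, pale, round with facets: 44 mm across (20 mm radius at its foot) and 26 mm high, straight-sided from 4 to 18 mm up, 45 g. This point is at its centre, 13 mm above its foot; z up when it stands. Two or three of these are there.
- low3_mid (a point): A low cast-resin paperweight, pale, round with facets: 44 mm across (20 mm radius at its foot) and 26 mm high, straight-sided from 4 to 18 mm up, 45 g. This point is at its centre, 13 mm above its foot; z up when it stands. Two or three of these are there.
- tall1_mid (a point): A tall cast-resin paperweight, pale, round with facets: 46 mm across (20 mm radius at its foot) and 48 mm high, straight-sided from 5 to 34 mm up, 75 g; too tall to go under the upper platter. This point is at its centre, 24 mm above its foot; z up when it stands. One or two of these are there.
- tall2_mid (a point): A tall cast-resin paperweight, pale, round with facets: 46 mm across (20 mm radius at its foot) and 48 mm high, straight-sided from 5 to 34 mm up, 75 g; too tall to go under the upper platter. This point is at its centre, 24 mm above its foot; z up when it stands. One or two of these are there.
- hood (a joint): The amber see-through hood of the station, hinged along one side of the base: 0 when closed on the base, grows as it opens, starts standing open at 1.55 to 1.65 rad. A stiff friction hinge (1 N m) keeps it wherever it is left; pulling it shut takes about 4 N at the handle. It is a box 230 mm by 250 mm and 130 mm high, open below.
- hood_hinge (a point): The middle of the hood's hinge line, on the station's top edge. Its x axis lies along the hinge line, and its y axis points level across the station, over the spindle (125 mm away), to the other side; the hood opens by turning about +x.
- hood_handle (a point): The middle of the hood's handle, a black round bar 10 mm thick, 100 mm long, parallel to the hinge and 35 mm clear (centre line) of the hood's free wall. In the hinge's frame it is at 285 mm along y and 110 mm up z when the hood is closed; while the hood stands open the handle is on top of it, about 330 mm above the bench.
- jar1_mid (a point): A clear jar with a white cap, 60 mm across, 62 mm tall; a bystander, to be left where it is. The point is at half height.
- jar2_mid (a point): A second such jar; a bystander, to be left where it is. The point is at half height.
- ink_mid (a point): A small black ink bottle, 34 mm across, 85 mm tall; a bystander, to be left where it is. The point is at half height.
There are look-alikes about, which are no part of the job. Leave any black or green look-alike of the part that bears low2_mid alone.

How it is judged:
On the way, in this order (a step that is already met when the one before it is completed fails the run):
1. the platter with the longer hub is home on the spindle (horizontal distance between lower_mid and seat below 0.005 m and z of lower_mid in the frame of seat between 0.021 and 0.029 m and angle between lower_mid's own z axis and vertical below 0.08 rad), for 0.3 s.
2. every low paperweight is on the lower platter (z of low1_mid in the frame of seat between 0.011 and 0.034 m and horizontal distance between low1_mid and seat between 0.035 and 0.072 m and z of low2_mid in the frame of seat between 0.011 and 0.034 m and horizontal distance between low2_mid and seat between 0.035 and 0.072 m and z of low3_mid in the frame of seat between 0.011 and 0.034 m and horizontal distance between low3_mid and seat between 0.035 and 0.072 m and horizontal distance between low1_mid and low2_mid above 0.044 m and horizontal distance between each of low1_mid, low2_mid and low3_mid above 0.044 m), for 0.3 s.
3. the other platter is home on the first one's hub (horizontal distance between upper_mid and seat below 0.005 m and z of upper_mid in the frame of seat between 0.066 and 0.074 m and angle between upper_mid's own z axis and vertical below 0.08 rad), for 0.3 s.
4. every tall paperweight is on the upper platter (z of tall1_mid in the frame of seat between 0.066 and 0.092 m and horizontal distance between tall1_mid and seat between 0.035 and 0.072 m and z of tall2_mid in the frame of seat between 0.066 and 0.092 m and horizontal distance between tall2_mid and seat between 0.035 and 0.072 m and horizontal distance between tall1_mid and tall2_mid above 0.046 m), for 0.3 s.
5. the hood is closed (value of joint hood below 0.05 rad), for 0.2 s.
At the end, for the whole second after the job is handed in: Each platter within 5 mm of the axis, 4 mm of home height and 0.08 rad of level; low paperweights on the lower and tall ones on the upper platter, centres 35 to 72 mm from the axis, not touching (low 44 mm, tall 46 mm between centres); hood closed within 0.05 rad (all of step 1 and all of step 2 and all of step 3 and all of step 4 and value of joint hood below 0.05 rad).
It fails at once if a jar or the ink bottle is moved by more than 20 mm (distance of any of jar1_mid, jar2_mid, ink_mid from where it was at the start of the episode above 0.02 m).
It fails at once if the hood is slammed (turns shut faster than 2 rad/s) (velocity of joint hood below -2 rad/s).
Of low1, low2, low3 only 2 to 3 are there at a start; the rules pass over those that are not, and their reading is None.
Of tall1, tall2 only 1 to 2 are there at a start; the rules pass over those that are not, and their reading is None.
At some moment in a run one of lower, upper, tall1, tall2 may be knocked a few centimetres aside while the robot is not near it.
Once in a run the grip may slacken for a moment while it holds something.
It also fails if it takes over 210 s, if anything falls off the work surface, if the arm or the gripper's body presses on something with over 40 N, if the wrist force passes 120 N, or if a joint passes its speed limit or range.

### The arm

A 6-joint arm with a two-finger parallel gripper is mounted at the origin on the work surface. World frame = base frame: x ahead of the robot, y to its left, z up, the work surface at z = 0. Lengths are in m, angles in rad, forces in N, time in s.
With the tool pointing down it reaches from about 0.4 to 0.825 m from the base axis. Payload 7 kg.
Tool frame: the origin (TCP) lies midway between the tips of the shut fingers; the grasp point (between the pads) lies hold_point_z behind it (hold_point_z is the distance from the TCP to the grasp point, in m); z points along the fingers, y is the line along which they close (so a half turn about z gives the same grasp; the last joint's range is limited). The gripper opens to 88 mm and grips with 3 to 60 N. Pads are 19 mm wide; open, the fingers measure 130 mm over their backs; the gripper's body (78 mm by 193 mm) begins 47 mm behind the grasp point.
Start: joints at [-0.874, 0.359, 0.012, 0, -1.224, -0.288], TCP at [0.268, -0.619, 0.205] pointing down, gripper open.
Joint ranges: [-3.07, 3.07], [-1.43, 2.12], [-1.02, 1.25], [-3.03, 1.67], [-3.05, -0], [-3.03, 3.03]. Speed limits (rad/s): [2.39, 2.39, 3.01, 3.14, 3.14, 3.14].

### API

Orientations are given as [roll, pitch, yaw] about the fixed x, y, z axes, in that order (R = Rz(yaw) Ry(pitch) Rx(roll)).
In Python, from station import * gives the robot as it stands.
- The arm moves only by the tool apply_moves, never from a script. Its argument "steps" is a list of rows, each an object with "translation": the shift along the world's x, y, z scaled (see below), a list of three; "rotation": the turn, a rotation vector about the world's x, y, z scaled (see below), a list of three. A call has exactly 10 rows; each row is the pose to reach, as a shift and turn from the pose commanded when the call began; what a row does not reach only later rows make up. The controller multiplies each number of a shift by 250 mm and each number of a turn by 30 degrees. A row lasts 1/12 s, in which the tool goes at most 41.7 mm and 7.16 degrees, less where a joint would pass 70% of its speed; a pose out of reach is approached as far as the arm can. A call with a number of a shift or a turn outside -1 to 1 is refused whole. A call with a gripper value outside its range is refused whole. "jaw" is the closure, from -1 (fully open) to 1 (shut), so that 0 is half open, set as the call begins (left out, the last holds). The fingers move at their own pace and stop on an object; "newtons" is the grip in N (left out, the last holds). Time passes only in rows, so rows that repeat a pose let the fingers close, or fill a call up. It gives the time, the measured TCP pose, the force, the opening and the grip force at its end, in the units of the state.
- get_state(): the state, without advancing time (a new reading comes with each control period).
- grab_frame(name): name is "scene" or "top" or "wrist"; returns the picture (420x560x3 uint8, blue, green, red); there is no depth.
- camera_model(name): a dict with "fx", "fy", "cx", "cy" (pixels), "xyz" and "rotation" of the camera in the world. Camera axes: x right, y down, z forward; pixel columns grow to the right and rows downward; lengths in m; the calibration is good to about 2 mm. A picture is of the moment at which its call begins: read the wrist's pose just before it. camera_model takes no time and is no camera call; for the wrist camera it gives the pose at the moment of the call.
- job_done(): hands the job in; it is judged then, once.
The state is a dict: "t": time; "q": joint angles; "qd": joint speeds; "joint_efforts": joint torques, N m; "eef_pos": TCP position; "ee_rot": TCP orientation; "force": force on the tool from outside, world axes, zero at the start; "moment": the same for the moment, N m; "width": finger opening in m; "gripper_force": force on a finger pad.
Only numpy, scipy, OpenCV 4.12 (cv2) and the standard library are available. Lean on these libraries where they do the work, as an engineer would, in place of code of your own. Each camera call takes 0.05 s, during which the arm holds its last target. There are 200 camera calls.

## Working session

There is one attempt and no reset: what is moved stays moved. The work goes in short steps, Python scripts to look and compute and a tool call to move; the robot and the scene stay as the last step left them, time stands still between calls to the robot, and variables do not carry over. Pictures are saved under pics/ and viewed, at most 14 in all, crops included, and the job is handed in when it is done.

Besides the shell and the picture viewer there is one more tool, called as name(argument=value, ...), one argument or row to a line, values as JSON. apply_moves: Moves the arm, as the interface text tells. Shifts and turns lie within -1 to 1; 1 stands for 250 mm of shift or 30 degrees of turn. Its arguments: {"type":"object","properties":{"steps":{"type":"array"},"jaw":{"type":"number"},"newtons":{"type":"number"}},"required":["steps"]}

```bash
ls; mkdir -p pics; cat > h.py <<'E'
from station import *
import numpy as np, cv2
def cast(m,u,v,z):
    R=np.array(m["rotation"],float)
    if R.shape!=(3,3):
        from scipy.spatial.transform import Rotation as Ro
        R=Ro.from_euler('xyz',R).as_matrix()
    d=R@np.array([(u-m["cx"])/m["fx"],(v-m["cy"])/m["fy"],1.0]); o=np.array(m["xyz"])
    return o+d*(z-o[2])/d[2]
def proj(m,p):
    R=np.array(m["rotation"],float)
    if R.shape!=(3,3):
        from scipy.spatial.transform import Rotation as Ro
        R=Ro.from_euler('xyz',R).as_matrix()
    c=R.T@(np.array(p)-np.array(m["xyz"]))
    return m["fx"]*c[0]/c[2]+m["cx"], m["fy"]*c[1]/c[2]+m["cy"]
E
python3 - <<'E'
from h import *
for n in ("scene","top"):
    cv2.imwrite(f"pics/{n}0.png",grab_frame(n)); print(n,camera_model(n))
print(camera_model("wrist")); print(get_state())
E
```

```text
pics
scene {'fx': 437.8152398340468, 'fy': 437.8152398340468, 'cx': 276.84783589601165, 'cy': 212.64431808394846, 'xyz': array([ 1.12927209, -0.38580627,  0.96520688]), 'rotation': array([-2.44140048, -0.01099069,  0.94687395])}
top {'fx': 428.78839995949863, 'fy': 428.78839995949863, 'cx': 273.4239050397691, 'cy': 208.43358005054802, 'xyz': array([0.50980614, 0.04258442, 1.07680274]), 'rotation': array([-3.08350022, -0.03045115, -1.573061  ])}
{'fx': 365.2484795771462, 'fy': 365.2484795771462, 'cx': 272.9014661504482, 'cy': 209.58910423096765, 'xyz': array([ 0.20027003, -0.64748174,  0.38407304]), 'rotation': array([ 2.86791830e+00, -1.30071642e-03,  1.97912881e+00])}
{'t': 0.1, 'q': array([-8.73873979e-01,  3.59323151e-01,  1.11488628e-02, -2.96751704e-04,
       -1.22407348e+00, -2.88110898e-01]), 'qd': array([-0.00086058, -0.00298559,  0.00230439,  0.00167281,  0.00100674,
       -0.00117637]), 'joint_efforts': array([-8.67390772e-04, -5.84162343e+01,  2.93750632e+01,  7.01559216e+00,
        1.01276266e-02, -6.62409366e-05]), 'eef_pos': array([ 0.26811976, -0.6189634 ,  0.2038127 ]), 'ee_rot': array([ 3.14012176e+00, -1.44971748e-04, -2.73288214e+00]), 'force': array([-0.81628619, -0.36796165, -0.23034736]), 'moment': array([0.01008637, 0.00517956, 0.00695741]), 'gripper_force': 0.0, 'width': 0.08791053982461128}
```

View pics/top0.png

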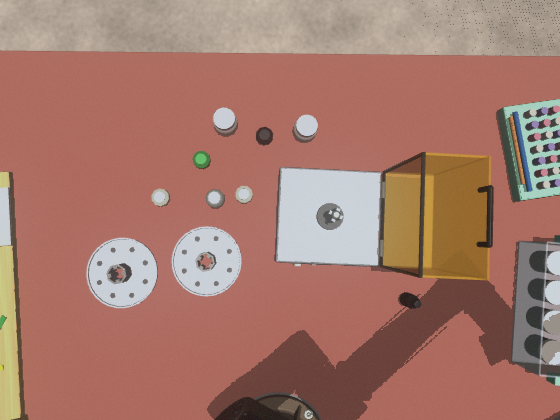

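View pics/scene0.png

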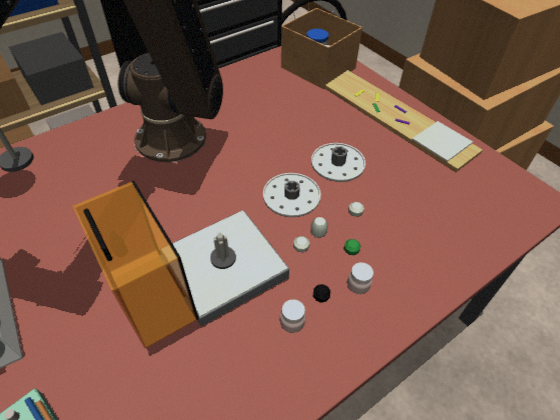

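In the top view, the pale candidates are round ones at (160,197), (244,194) and (215,198, taller). The green one at (201,159) and the black one at (264,135) are look-alikes. The platters are at (122,272) and (207,261), the spindle at (330,216), the jars at (224,120) and (306,126), and the ink bottle at (410,300). Next is a close crop to check these choices.

```bash
python3 - <<'E'
from h import *
s=cv2.imread("pics/scene0.png"); t=cv2.imread("pics/top0.png")
a=cv2.resize(s[130:260,255:395],None,fx=4,fy=4,interpolation=cv2.INTER_CUBIC)
cv2.imwrite("pics/crop1.png",a)
mt,ms=camera_model("top"),camera_model("scene")
def c(u,v,z): print(u,v,z,cast(mt,u,v,z).round(3))
for u,v,z in [(160,197,.026),(244,194,.026),(215,198,.048),(201,159,.026),(264,135,.026),(122,272,.006),(207,261,.006),(410,300,.0425),(224,120,.062),(306,126,.062),(330,216,.06),(337,213,.144),(278,168,.05),(276,262,.05),(380,266,.05),(382,172,.05),(491,188,.33),(491,245,.33)]: c(u,v,z)
for u,v,z in [(356,208,.026),(301,243,.026),(319,220,.048)]: print(cast(ms,u,v,z).round(3))
E
```

```text
160 197 0.026 [0.599 0.287 0.026]
244 194 0.026 [0.606 0.083 0.026]
215 198 0.048 [0.595 0.151 0.048]
201 159 0.026 [0.693 0.188 0.026]
264 135 0.026 [0.753 0.033 0.026]
122 272 0.006 [0.416 0.382 0.006]
207 261 0.006 [0.442 0.174 0.006]
410 300 0.0425 [ 0.349 -0.318  0.042]
224 120 0.062 [0.781 0.129 0.062]
306 126 0.062 [ 0.767 -0.067  0.062]
330 216 0.06 [ 0.551 -0.123  0.06 ]
337 213 0.144 [ 0.554 -0.125  0.144]
278 168 0.05 [ 0.667 -0.     0.05 ]
276 262 0.05 [0.442 0.005 0.05 ]
380 266 0.05 [ 0.431 -0.244  0.05 ]
382 172 0.05 [ 0.658 -0.253  0.05 ]
491 188 0.33 [ 0.589 -0.367  0.33 ]
491 245 0.33 [ 0.488 -0.364  0.33 ]
[0.609 0.279 0.026]
[0.615 0.076 0.026]
[0.595 0.152 0.048]
```

View pics/crop1.png

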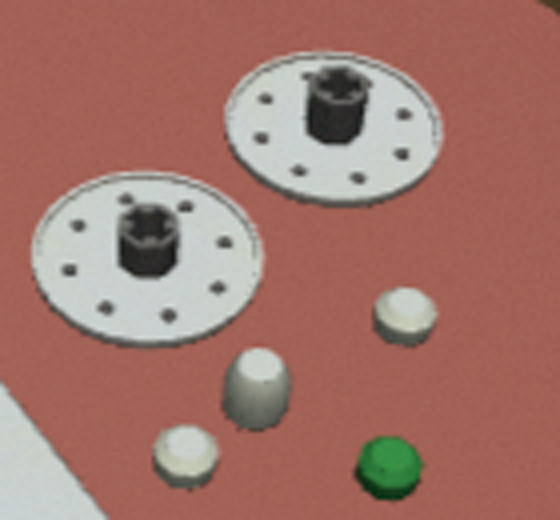

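The far platter at top (122,272) looks to have the longer hub. Only two low weights and one tall one are there, as the green and black ones are look-alikes. I'll go up and over to it for a wrist look.

```bash
python3 - <<'E'
import station
print([n for n in dir(station) if n[0]!='_']); print(getattr(station,'hold_point_z',None), station.get_state().get('hold_point_z'))
E
```

```text
['Unreachable', 'camera_model', 'get_state', 'grab_frame', 'hold_point_z', 'job_done']
0.0188 None
```

apply_moves(
  steps=[
    {"translation": [0,0,0.16],"rotation": [0,0,0]},
    {"translation": [0,0,0.32],"rotation": [0,0,0]},
    {"translation": [0,0,0.48],"rotation": [0,0,0]},
    {"translation": [0.05,0.1,0.64],"rotation": [0,0,0]},
    {"translation": [0.1,0.2,0.72],"rotation": [0,0,0]},
    {"translation": [0.2,0.35,0.76],"rotation": [0,0,0]},
    {"translation": [0.3,0.5,0.8],"rotation": [0,0,0]},
    {"translation": [0.4,0.65,0.8],"rotation": [0,0,0]},
    {"translation": [0.45,0.8,0.8],"rotation": [0,0,0]},
    {"translation": [0.5,0.95,0.8],"rotation": [0,0,0]},
  ],
)

```text
t: 0.93
eef_pos: [0.3915, -0.3872, 0.404]
ee_rot: [3.141, -0.0, -2.733]
force: [1.1, 0.0, 1.1]
width: 0.0875
gripper_force: 0.0
```

apply_moves(
  steps=[
    {"translation": [0.05,0.16,0],"rotation": [0,0,0]},
    {"translation": [0.1,0.32,0],"rotation": [0,0,0]},
    {"translation": [0.15,0.48,0],"rotation": [0,0,0]},
    {"translation": [0.2,0.64,0],"rotation": [0,0,0]},
    {"translation": [0.24,0.8,0],"rotation": [0,0,0]},
    {"translation": [0.28,0.96,0],"rotation": [0,0,0]},
    {"translation": [0.28,1,0],"rotation": [0,0,0]},
    {"translation": [0.28,1,0],"rotation": [0,0,0]},
    {"translation": [0.28,1,0],"rotation": [0,0,0]},
    {"translation": [0.28,1,0],"rotation": [0,0,0]},
  ],
)

```text
t: 1.77
eef_pos: [0.4606, -0.1395, 0.4046]
ee_rot: [-3.142, -0.0, -2.733]
force: [-0.2, -0.5, -0.5]
width: 0.0877
gripper_force: 0.0
```

apply_moves(
  steps=[
    {"translation": [0,0.16,0],"rotation": [0,0,0]},
    {"translation": [0,0.32,0],"rotation": [0,0,0]},
    {"translation": [0,0.48,0],"rotation": [0,0,0]},
    {"translation": [0,0.64,0],"rotation": [0,0,0]},
    {"translation": [0,0.8,-0.1],"rotation": [0,0,0]},
    {"translation": [0,0.96,-0.2],"rotation": [0,0,0]},
    {"translation": [0,1,-0.3],"rotation": [0,0,0]},
    {"translation": [0,1,-0.4],"rotation": [0,0,0]},
    {"translation": [0,1,-0.4],"rotation": [0,0,0]},
    {"translation": [0,1,-0.4],"rotation": [0,0,0]},
  ],
)

```text
t: 2.6
eef_pos: [0.4608, 0.1096, 0.3043]
ee_rot: [-3.14, -0.003, -2.734]
force: [0.1, -0.3, 0.6]
width: 0.0874
gripper_force: 0.0
```

apply_moves(
  steps=[
    {"translation": [-0.02,0.16,0],"rotation": [0,0,0]},
    {"translation": [-0.04,0.32,0],"rotation": [0,0,0]},
    {"translation": [-0.06,0.48,0],"rotation": [0,0,0]},
    {"translation": [-0.08,0.6,0],"rotation": [0,0,0]},
    {"translation": [-0.1,0.7,0],"rotation": [0,0,0]},
    {"translation": [-0.1,0.7,0],"rotation": [0,0,0]},
    {"translation": [-0.1,0.7,0],"rotation": [0,0,0]},
    {"translation": [-0.1,0.7,0],"rotation": [0,0,0]},
    {"translation": [-0.1,0.7,0],"rotation": [0,0,0]},
    {"translation": [-0.1,0.7,0],"rotation": [0,0,0]},
  ],
)

```text
t: 3.43
eef_pos: [0.4364, 0.2848, 0.3055]
ee_rot: [3.141, 0.001, -2.735]
force: [-0.4, -0.5, -0.0]
width: 0.0875
gripper_force: 0.0
```

```bash
python3 - <<'E'
from h import *
m=camera_model("wrist"); cv2.imwrite("pics/w1.png",grab_frame("wrist")); print(m, get_state()["eef_pos"])
E
```

```text
{'fx': 365.2484795771462, 'fy': 365.2484795771462, 'cx': 272.9014661504482, 'cy': 209.58910423096765, 'xyz': array([0.3682719 , 0.25653295, 0.48567116]), 'rotation': array([ 2.86664866e+00, -2.30150065e-04,  1.97747562e+00])} [0.43630474 0.28498686 0.30533547]
```

View pics/w1.png

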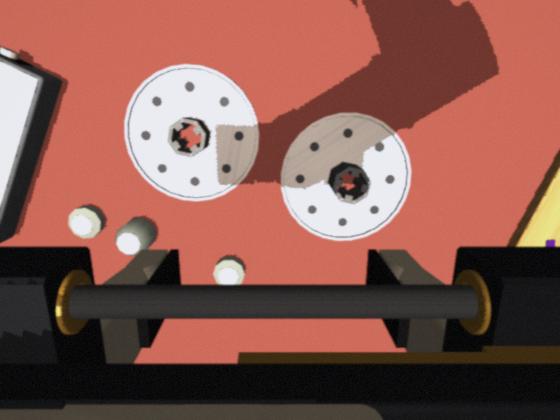

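Wrist view: the near platter's rim is centred at about (192,132) and the other at (346,176). The weights are at (85,222), (133,237, tall) and (229,273). I'll fit the rims and hub tops next.

```bash
cat >> h.py <<'E'
def ell(mask,minA=800):
    cs,_=cv2.findContours(mask.astype(np.uint8)*255,cv2.RETR_EXTERNAL,cv2.CHAIN_APPROX_NONE)
    return [(cv2.fitEllipse(cv2.convexHull(c)),cv2.contourArea(c)) for c in cs if cv2.contourArea(c)>minA]
E
python3 - <<'E'
from h import *
m=camera_model("wrist"); im=cv2.imread("pics/w1.png")
hsv=cv2.cvtColor(im,cv2.COLOR_BGR2HSV)
print(hsv[20,60],hsv[150,200],hsv[150,230],hsv[180,310],hsv[60,430])
mask=(hsv[...,1]<105); mask[245:]=0; mask[:,:100]=0; mask[:,480:]=0
mask=cv2.morphologyEx(mask.astype(np.uint8),cv2.MORPH_OPEN,np.ones((5,5)))
for e,A in ell(mask,3000):
    p=cast(m,*e[0],.009); print(e,A,p.round(4))
outs=[]
for (u,v) in ((190,137),(350,182)):
    outs.append(cv2.resize(im[v-34:v+34,u-34:u+34],(400,400),interpolation=cv2.INTER_CUBIC))
cv2.imwrite("pics/c2.png",cv2.convertScaleAbs(np.hstack(outs),alpha=1.3,beta=20))
E
```

```text
[  3 141 204] [ 14  16 179] [ 14  38 176] [ 11  38 179] [  5 147 111]
((345.4493103027344, 176.24066162109375), (126.84280395507812, 134.21701049804688), 52.98085021972656) 13197.0 [0.4115 0.3798 0.009 ]
((191.1217041015625, 132.16607666015625), (133.0592498779297, 141.2959747314453), 142.8326416015625) 14570.5 [0.4384 0.1731 0.009 ]
```

View pics/c2.png

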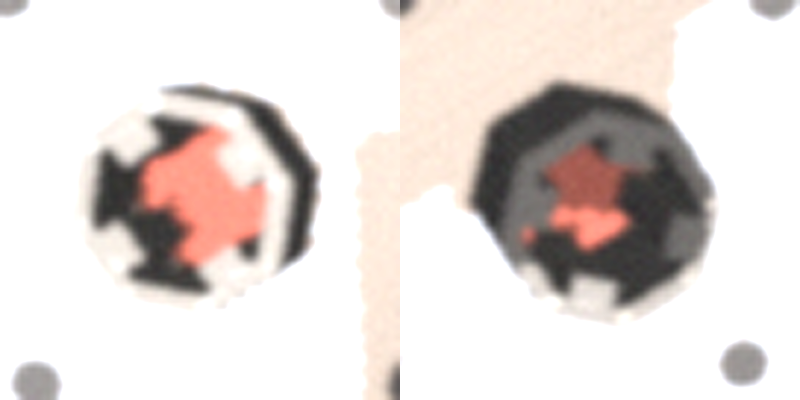

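apply_moves(
  steps=[
    {"translation": [-0.03,0.12,0],"rotation": [0,0,0]},
    {"translation": [-0.06,0.25,0],"rotation": [0,0,0]},
    {"translation": [-0.1,0.38,-0.1],"rotation": [0,0,0]},
    {"translation": [-0.1,0.38,-0.25],"rotation": [0,0,0]},
    {"translation": [-0.1,0.38,-0.4],"rotation": [0,0,0]},
    {"translation": [-0.1,0.38,-0.5],"rotation": [0,0,0]},
    {"translation": [-0.1,0.38,-0.6],"rotation": [0,0,0]},
    {"translation": [-0.1,0.38,-0.62],"rotation": [0,0,0]},
    {"translation": [-0.1,0.38,-0.62],"rotation": [0,0,0]},
    {"translation": [-0.1,0.38,-0.62],"rotation": [0,0,0]},
  ],
)

```text
t: 4.32
eef_pos: [0.4116, 0.3812, 0.151]
ee_rot: [3.141, 0.001, -2.733]
force: [-1.0, -0.2, 0.5]
width: 0.0879
gripper_force: 0.0
```

```bash
python3 - <<'E'
from h import *
m=camera_model("wrist"); im=grab_frame("wrist"); cv2.imwrite("pics/w2.png",im); print(m, get_state()["eef_pos"])
print("proj hub top", proj(m,(.4115,.3798,.05)),proj(m,(.4115,.3798,.04)))
u,v=[int(x) for x in proj(m,(.4115,.3798,.05))]
c=im[max(0,v-60):v+60,u-60:u+60]; print(u,v,c.shape)
cv2.imwrite("pics/c3.png",cv2.resize(c,None,fx=5,fy=5,interpolation=cv2.INTER_CUBIC))
E
```

```text
{'fx': 365.2484795771462, 'fy': 365.2484795771462, 'cx': 272.9014661504482, 'cy': 209.58910423096765, 'xyz': array([0.34345458, 0.3528132 , 0.33112675]), 'rotation': array([2.86652812e+00, 1.33000610e-05, 1.97905440e+00])} [0.41178821 0.38169205 0.15160941]
proj hub top (np.float64(270.08167325540734), np.float64(202.11890243312314)) (np.float64(270.1722781021624), np.float64(199.0522892754666))
270 202 (120, 120, 3)
```

View pics/c3.png

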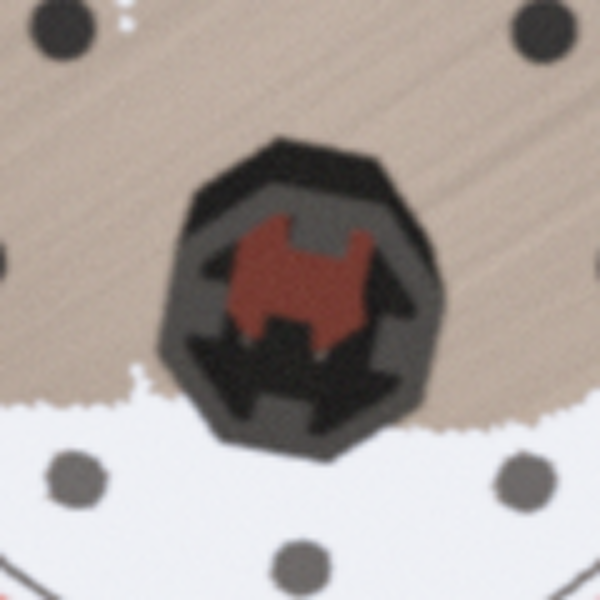

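The crop shows the octagonal hub top centred at about (301,323). Its lands are at the top (322,232), left (205,305), bottom (282,412) and right (402,345), and its slots lie midway between them.

```bash
python3 - <<'E'
from h import *
m=camera_model("wrist")
V=np.array([(275,183),(372,202),(443,298),(425,405),(328,462),(222,440),(160,352),(185,243)],float)
for z in (.05,.04):
    P=np.array([cast(m,210+a/5,142+b/5,z)[:2] for a,b in V]); c=P.mean(0); d=P-c
    ang=np.degrees(np.arctan2(d[:,1],d[:,0])); print(z,c,np.linalg.norm(d,axis=1).round(4))
    r=(ang*8); a=np.degrees(np.angle(np.exp(1j*np.radians(r)).sum()))/8; print("vertex mod45",a,"flat normals mod45",a+22.5)
    L=np.array([cast(m,210+a/5,142+b/5,z)[:2] for a,b in [(322,232),(205,305),(282,412),(402,345)]])
    print("land dirs",np.degrees(np.arctan2(*(L[0]-L[2])[::-1])),np.degrees(np.arctan2(*(L[1]-L[3])[::-1])))
im=cv2.imread("pics/w2.png");hsv=cv2.cvtColor(im,cv2.COLOR_BGR2HSV)
mask=(hsv[...,1]<105);mask[245:]=0;mask=cv2.morphologyEx(mask.astype(np.uint8),cv2.MORPH_OPEN,np.ones((5,5)))
# w1 hub-top casts vs disc centres
import pickle
w1=dict(m);w1["xyz"]=np.array([0.3682719,0.25653295,0.48567116]);w1["rotation"]=np.array([2.86664866,-2.30150065e-04,1.97747562])
for uv,dc in (((352,184.6),(.4115,.3798)),((187.1,136.2),(.4384,.1731))):
    for z in (.04,.05): print(uv,z,np.round(cast(w1,*uv,z)[:2]-dc,4), "axis at z proj",np.round(proj(w1,(*dc,z)),1))
E
```

```text
0.05 [0.41547987 0.38214918] [0.0234 0.0229 0.023  0.0241 0.0237 0.0234 0.0232 0.0227]
vertex mod45 -10.38779130297522 flat normals mod45 12.11220869702478
land dirs -168.80399005245363 -78.51568529464815
0.04 [0.41803544 0.38318302] [0.0242 0.0237 0.0238 0.025  0.0245 0.0242 0.024  0.0235]
vertex mod45 -10.387791302975248 flat normals mod45 12.112208697024752
land dirs -168.80399005245354 -78.51568529464822
(352, 184.6) 0.04 [0.0036 0.0041] axis at z proj [350.3 180.7]
(352, 184.6) 0.05 [0.0026 0.0013] axis at z proj [352.  182.3]
(187.1, 136.2) 0.04 [0.002  0.0025] axis at z proj [185.7 133.8]
(187.1, 136.2) 0.05 [0.0004 0.0043] axis at z proj [183.7 134.4]
```

apply_moves(
  steps=[
    {"translation": [0,0,0.15],"rotation": [0,0,0]},
    {"translation": [0.03,-0.1,0.3],"rotation": [0,0,0]},
    {"translation": [0.06,-0.25,0.4],"rotation": [0,0,0]},
    {"translation": [0.1,-0.4,0.48],"rotation": [0,0,0]},
    {"translation": [0.14,-0.55,0.48],"rotation": [0,0,0]},
    {"translation": [0.18,-0.7,0.48],"rotation": [0,0,0]},
    {"translation": [0.22,-0.85,0.48],"rotation": [0,0,0]},
    {"translation": [0.26,-1,0.48],"rotation": [0,0,0]},
    {"translation": [0.28,-1,0.48],"rotation": [0,0,0]},
    {"translation": [0.28,-1,0.48],"rotation": [0,0,0]},
  ],
)

```text
t: 5.2
eef_pos: [0.4822, 0.1293, 0.272]
ee_rot: [3.141, 0.004, -2.737]
force: [0.1, 0.9, -0.5]
width: 0.0878
gripper_force: 0.0
```

apply_moves(
  steps=[
    {"translation": [0.04,-0.15,0],"rotation": [0,0,0]},
    {"translation": [0.08,-0.3,0],"rotation": [0,0,0]},
    {"translation": [0.12,-0.45,0],"rotation": [0,0,0]},
    {"translation": [0.16,-0.6,0],"rotation": [0,0,0]},
    {"translation": [0.2,-0.75,0],"rotation": [0,0,0]},
    {"translation": [0.24,-0.9,0],"rotation": [0,0,0]},
    {"translation": [0.28,-1,0],"rotation": [0,0,0]},
    {"translation": [0.28,-1,0],"rotation": [0,0,0]},
    {"translation": [0.28,-1,0],"rotation": [0,0,0]},
    {"translation": [0.28,-1,0],"rotation": [0,0,0]},
  ],
)

```text
t: 6.03
eef_pos: [0.5511, -0.1183, 0.2703]
ee_rot: [-3.141, 0.001, -2.733]
force: [-0.8, 0.3, 0.3]
width: 0.0877
gripper_force: 0.0
```

```bash
python3 - <<'E'
from h import *
m=camera_model("wrist"); im=grab_frame("wrist"); cv2.imwrite("pics/w3.png",im); print(m, get_state()["eef_pos"])
u,v=[int(x) for x in proj(m,(.552,-.124,.12))]; print(u,v)
c=im[v-50:v+50,u-50:u+50]
cv2.imwrite("pics/c4.png",cv2.resize(c,None,fx=6,fy=6,interpolation=cv2.INTER_CUBIC))
E
```

```text
{'fx': 365.2484795771462, 'fy': 365.2484795771462, 'cx': 272.9014661504482, 'cy': 209.58910423096765, 'xyz': array([ 0.48297061, -0.14662961,  0.45049802]), 'rotation': array([2.86677455e+00, 3.35127151e-04, 1.97935334e+00])} [ 0.55099844 -0.11793322  0.2703475 ]
265 187
```

View pics/c4.png

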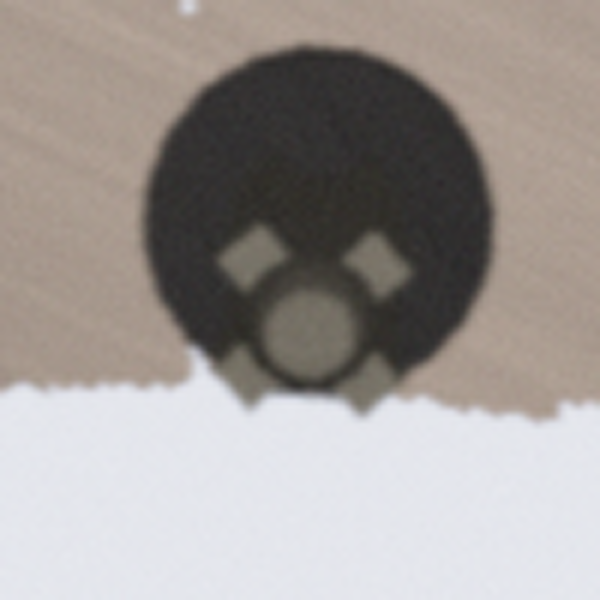

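The spindle is clear here: tip at crop (310,335), spline tops at (252,258), (378,266), (366,380) and (248,374), and flange centre at about (318,218).

```bash
python3 - <<'E'
from h import *
m=camera_model("wrist")
f=lambda a,b,z: cast(m,215+a/6,137+b/6,z)[:2]
print("tip",f(310,335,.144),"flange",f(318.5,218,.06))
S=[f(*p,.136) for p in [(252,258),(366,380),(378,266),(248,374)]]
print(np.mean(S,0),[np.degrees(np.arctan2(*(S[i]-S[j])[::-1])) for i,j in ((0,1),(2,3))],[np.linalg.norm(S[i]-S[j]) for i,j in ((0,1),(2,3))])
im=cv2.imread("pics/w3.png")[137:237,215:315]
mask=(im.max(2)<75); e=ell(mask,500); print(e)
# base edge / corners later
E
```

```text
tip [ 0.55060601 -0.12291912] flange [ 0.54869098 -0.12360872]
[ 0.55022658 -0.12306842] [np.float64(-114.29777020123605), np.float64(153.7405907635058)] [np.float64(0.02478336041085089), np.float64(0.025130256237855742)]
[(((52.6339225769043, 36.40437316894531), (56.43985366821289, 56.71945571899414), 119.69165802001953), 2388.0)]
```

apply_moves(
  steps=[
    {"translation": [-0.04,0.15,0],"rotation": [0,0,-0.1]},
    {"translation": [-0.08,0.3,0],"rotation": [0,0,-0.2]},
    {"translation": [-0.12,0.45,0],"rotation": [0,0,-0.3]},
    {"translation": [-0.16,0.6,0],"rotation": [0,0,-0.39]},
    {"translation": [-0.2,0.75,0],"rotation": [0,0,-0.39]},
    {"translation": [-0.24,0.9,0],"rotation": [0,0,-0.39]},
    {"translation": [-0.27,1,0],"rotation": [0,0,-0.39]},
    {"translation": [-0.27,1,0],"rotation": [0,0,-0.39]},
    {"translation": [-0.27,1,0],"rotation": [0,0,-0.39]},
    {"translation": [-0.27,1,0],"rotation": [0,0,-0.39]},
  ],
)

```text
t: 6.92
eef_pos: [0.4829, 0.1318, 0.2702]
ee_rot: [3.141, 0.001, -2.935]
force: [-0.6, 0.4, -0.6]
width: 0.0878
gripper_force: 0.0
```

apply_moves(
  steps=[
    {"translation": [-0.04,0.15,0],"rotation": [0,0,0]},
    {"translation": [-0.08,0.3,0],"rotation": [0,0,0]},
    {"translation": [-0.12,0.45,0],"rotation": [0,0,0]},
    {"translation": [-0.16,0.6,0],"rotation": [0,0,0]},
    {"translation": [-0.2,0.75,0],"rotation": [0,0,0]},
    {"translation": [-0.24,0.9,0],"rotation": [0,0,0]},
    {"translation": [-0.27,1,0],"rotation": [0,0,0]},
    {"translation": [-0.27,1,-0.1],"rotation": [0,0,0]},
    {"translation": [-0.27,1,-0.2],"rotation": [0,0,0]},
    {"translation": [-0.27,1,-0.3],"rotation": [0,0,0]},
  ],
)

```text
t: 7.75
eef_pos: [0.4161, 0.381, 0.1939]
ee_rot: [3.141, 0.0, -2.937]
force: [0.3, 0.2, 0.1]
width: 0.0878
gripper_force: 0.0
```

```bash
python3 - <<'E'
from h import *
m=camera_model("wrist"); im=grab_frame("wrist"); cv2.imwrite("pics/w4.png",im); s=get_state(); print(m["xyz"],s["eef_pos"],s["ee_rot"])
hsv=cv2.cvtColor(im,cv2.COLOR_BGR2HSV); mask=(hsv[...,1]<105); mask[235:]=0
mask=cv2.morphologyEx(mask.astype(np.uint8),cv2.MORPH_OPEN,np.ones((5,5)))
for e,A in ell(mask,8000): print(e,A,cast(m,*e[0],.009))
print(proj(m,(.415,.382,.05)))
E
```

```text
[0.34357328 0.36671525 0.3741284 ] [0.41413232 0.37850394 0.18833363] [-3.13769005 -0.00588274 -2.93855732]
((272.1258544921875, 176.5142364501953), (168.65675354003906, 170.82559204101562), 88.51144409179688) 20139.5 [0.41025943 0.3798801  0.009     ]
((64.73240661621094, 160.87864685058594), (161.0436248779297, 186.73252868652344), 129.30288696289062) 20785.5 [0.4367913  0.17344448 0.009     ]
(np.float64(273.2837017629023), np.float64(190.3193288207798))
```

apply_moves(
  steps=[
    {"translation": [0,0,-0.12],"rotation": [0,0,0]},
    {"translation": [0,0,-0.24],"rotation": [0,0,0]},
    {"translation": [0,0,-0.36],"rotation": [0,0,0]},
    {"translation": [0,0,-0.46],"rotation": [0,0,0]},
    {"translation": [0,0,-0.54],"rotation": [0,0,0]},
    {"translation": [0,0,-0.6],"rotation": [0,0,0]},
    {"translation": [0,0,-0.64],"rotation": [0,0,0]},
    {"translation": [0,0,-0.67],"rotation": [0,0,0]},
    {"translation": [0,0,-0.69],"rotation": [0,0,0]},
    {"translation": [0,0,-0.69],"rotation": [0,0,0]},
  ],
)

```text
t: 8.63
eef_pos: [0.416, 0.3807, 0.0219]
ee_rot: [-3.141, -0.0, -2.937]
force: [-0.9, -0.5, 0.7]
width: 0.0879
gripper_force: 0.0
```

apply_moves(
  steps=[
    {"translation": [0,0,0],"rotation": [0,0,0]},
    {"translation": [0,0,0],"rotation": [0,0,0]},
    {"translation": [0,0,0],"rotation": [0,0,0]},
    {"translation": [0,0,0],"rotation": [0,0,0]},
    {"translation": [0,0,0],"rotation": [0,0,0]},
    {"translation": [0,0,0],"rotation": [0,0,0]},
    {"translation": [0,0,0],"rotation": [0,0,0]},
    {"translation": [0,0,0],"rotation": [0,0,0]},
    {"translation": [0,0,0],"rotation": [0,0,0]},
    {"translation": [0,0,0],"rotation": [0,0,0]},
  ],
  jaw=1,
  newtons=35,
)

```text
t: 9.47
eef_pos: [0.4158, 0.3809, 0.0222]
ee_rot: [-3.141, -0.0, -2.937]
force: [-0.4, -0.5, 2.8]
width: 0.0435
gripper_force: 35.0
```

apply_moves(
  steps=[
    {"translation": [0,0,0.05],"rotation": [0,0,0]},
    {"translation": [0,0,0.13],"rotation": [0,0,0]},
    {"translation": [0,0,0.22],"rotation": [0,0,0]},
    {"translation": [0,0,0.32],"rotation": [0,0,0]},
    {"translation": [0,0,0.42],"rotation": [0,0,0]},
    {"translation": [0.02,-0.06,0.52],"rotation": [0,0,0]},
    {"translation": [0.04,-0.14,0.62],"rotation": [0,0,0]},
    {"translation": [0.06,-0.22,0.7],"rotation": [0,0,0]},
    {"translation": [0.08,-0.32,0.76],"rotation": [0,0,0]},
    {"translation": [0.1,-0.42,0.8],"rotation": [0,0,0]},
  ],
  newtons=50,
)

```text
t: 10.3
eef_pos: [0.4407, 0.2752, 0.2231]
ee_rot: [3.141, 0.0, -2.937]
force: [0.1, 0.8, -5.3]
width: 0.0434
gripper_force: 50.0
```

apply_moves(
  steps=[
    {"translation": [0.03,-0.1,0],"rotation": [0,0,0.04]},
    {"translation": [0.05,-0.2,0],"rotation": [0,0,0.08]},
    {"translation": [0.08,-0.3,0],"rotation": [0,0,0.12]},
    {"translation": [0.11,-0.4,0],"rotation": [0,0,0.16]},
    {"translation": [0.14,-0.5,0],"rotation": [0,0,0.2]},
    {"translation": [0.17,-0.6,0],"rotation": [0,0,0.24]},
    {"translation": [0.19,-0.7,0],"rotation": [0,0,0.27]},
    {"translation": [0.21,-0.8,0],"rotation": [0,0,0.27]},
    {"translation": [0.24,-0.9,0],"rotation": [0,0,0.27]},
    {"translation": [0.26,-0.96,0],"rotation": [0,0,0.27]},
  ],
)

```text
t: 11.13
eef_pos: [0.5051, 0.0339, 0.2212]
ee_rot: [3.141, -0.002, -2.797]
force: [0.7, 0.8, -5.1]
width: 0.0429
gripper_force: 50.0
```

apply_moves(
  steps=[
    {"translation": [0.03,-0.1,0],"rotation": [0,0,0]},
    {"translation": [0.05,-0.2,0],"rotation": [0,0,0]},
    {"translation": [0.08,-0.3,0],"rotation": [0,0,0]},
    {"translation": [0.11,-0.4,0],"rotation": [0,0,0]},
    {"translation": [0.14,-0.5,0],"rotation": [0,0,0]},
    {"translation": [0.17,-0.58,0],"rotation": [0,0,0]},
    {"translation": [0.18,-0.62,0],"rotation": [0,0,0]},
    {"translation": [0.18,-0.64,0],"rotation": [0,0,0]},
    {"translation": [0.18,-0.64,0],"rotation": [0,0,0]},
    {"translation": [0.18,-0.64,0],"rotation": [0,0,0]},
  ],
)

```text
t: 11.97
eef_pos: [0.5502, -0.1235, 0.2216]
ee_rot: [3.141, -0.001, -2.796]
force: [0.5, -0.2, -4.7]
width: 0.0432
gripper_force: 50.0
```

```bash
python3 - <<'E'
from h import *
s=get_state(); print(s)
im=grab_frame("wrist"); cv2.imwrite("pics/w5.png",im); cv2.imwrite("pics/s5.png",np.vstack([im[:260],grab_frame("scene")[180:340,100:660] if 0 else grab_frame("scene")[100:400]]))
E
```

```text
{'t': 11.9667, 'q': array([ 1.25786966e-01,  1.66356029e-01, -2.10017667e-01, -6.75057205e-04,
       -1.19536296e+00, -1.35071755e+00]), 'qd': array([ 1.50504768e-02, -9.86480553e-03,  3.73696636e-04,  2.11314929e-04,
       -4.72023835e-06, -8.15554332e-04]), 'joint_efforts': array([ -0.72411697, -44.41465259,  30.89498878,   7.75198638,
        -0.07450628,   0.05828537]), 'eef_pos': array([ 0.55018558, -0.12350071,  0.22163721]), 'ee_rot': array([ 3.14077469e+00, -7.80669923e-04, -2.79597441e+00]), 'force': array([ 0.5087979 , -0.22732516, -4.72974305]), 'moment': array([ 0.02907995, -0.06891012,  0.04898581]), 'gripper_force': 49.95607419870794, 'width': 0.043169567277226074}
```

View pics/s5.png

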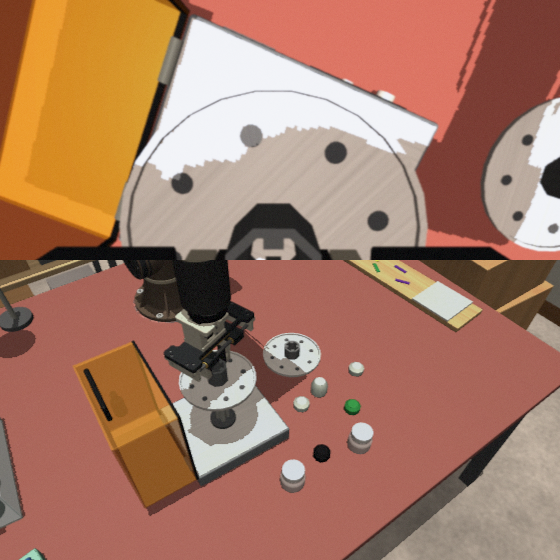

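The platter is held level and centred over the spindle. Lowering now and watching the force.

apply_moves(
  steps=[
    {"translation": [0,0,-0.06],"rotation": [0,0,0]},
    {"translation": [0,0,-0.12],"rotation": [0,0,0]},
    {"translation": [0,0,-0.18],"rotation": [0,0,0]},
    {"translation": [0,0,-0.22],"rotation": [0,0,0]},
    {"translation": [0,0,-0.25],"rotation": [0,0,0]},
    {"translation": [0,0,-0.28],"rotation": [0,0,0]},
    {"translation": [0,0,-0.31],"rotation": [0,0,0]},
    {"translation": [0,0,-0.33],"rotation": [0,0,0]},
    {"translation": [0,0,-0.35],"rotation": [0,0,0]},
    {"translation": [0,0,-0.36],"rotation": [0,0,0]},
  ],
)

```text
t: 12.9
eef_pos: [0.5507, -0.124, 0.1316]
ee_rot: [3.141, -0.0, -2.796]
force: [-0.1, 1.3, -4.8]
width: 0.043
gripper_force: 50.0
```

apply_moves(
  steps=[
    {"translation": [0,0,-0.03],"rotation": [0,0,0]},
    {"translation": [0,0,-0.06],"rotation": [0,0,0]},
    {"translation": [0,0,-0.09],"rotation": [0,0,0]},
    {"translation": [0,0,-0.12],"rotation": [0,0,0]},
    {"translation": [0,0,-0.14],"rotation": [0,0,0]},
    {"translation": [0,0,-0.16],"rotation": [0,0,0]},
    {"translation": [0,0,-0.175],"rotation": [0,0,0]},
    {"translation": [0,0,-0.185],"rotation": [0,0,0]},
    {"translation": [0,0,-0.195],"rotation": [0,0,0]},
    {"translation": [0,0,-0.195],"rotation": [0,0,0]},
  ],
)

```text
t: 13.73
eef_pos: [0.5506, -0.124, 0.083]
ee_rot: [3.141, -0.0, -2.796]
force: [-0.9, 0.8, -4.2]
width: 0.043
gripper_force: 50.0
```

apply_moves(
  steps=[
    {"translation": [0,0,0],"rotation": [0,0,0]},
    {"translation": [0,0,0],"rotation": [0,0,0]},
    {"translation": [0,0,0],"rotation": [0,0,0]},
    {"translation": [0,0,0],"rotation": [0,0,0]},
    {"translation": [0,0,0],"rotation": [0,0,0]},
    {"translation": [0,0,0.08],"rotation": [0,0,0]},
    {"translation": [0,0,0.2],"rotation": [0,0,0]},
    {"translation": [0,0,0.34],"rotation": [0,0,0]},
    {"translation": [0,0,0.5],"rotation": [0,0,0]},
    {"translation": [0,0,0.6],"rotation": [0,0,0]},
  ],
  jaw=-1,
)

```text
t: 14.57
eef_pos: [0.5519, -0.1244, 0.2378]
ee_rot: [-3.139, 0.004, -2.795]
force: [1.4, 0.2, 0.5]
width: 0.0873
gripper_force: 0.0
```

apply_moves(
  steps=[
    {"translation": [0,0.1,0],"rotation": [0,0,0]},
    {"translation": [0,0.24,0],"rotation": [0,0,0]},
    {"translation": [0,0.4,0],"rotation": [0,0,0]},
    {"translation": [0,0.55,0],"rotation": [0,0,0]},
    {"translation": [0,0.7,0],"rotation": [0,0,0]},
    {"translation": [0,0.8,0],"rotation": [0,0,0]},
    {"translation": [0,0.9,0],"rotation": [0,0,0]},
    {"translation": [0,0.9,0],"rotation": [0,0,0]},
    {"translation": [0,0.9,0],"rotation": [0,0,0]},
    {"translation": [0,0.9,0],"rotation": [0,0,0]},
  ],
)

```text
t: 15.4
eef_pos: [0.5507, 0.1009, 0.2335]
ee_rot: [-3.142, -0.0, -2.795]
force: [0.1, 0.6, 0.7]
width: 0.0879
gripper_force: 0.0
```

```bash
python3 - <<'E'
from h import *
s=get_state(); print(s["eef_pos"],s["ee_rot"])
m=camera_model("wrist"); im=grab_frame("wrist"); cv2.imwrite("pics/w6.png",im)
hsv=cv2.cvtColor(im,cv2.COLOR_BGR2HSV); mask=(hsv[...,1]<100)&(hsv[...,2]>90); mask[245:]=0
mask=cv2.morphologyEx(mask.astype(np.uint8),cv2.MORPH_OPEN,np.ones((5,5)))
for e,A in ell(mask,150): print(np.round(e[0],1),np.round(e[1],1),A,cast(m,*e[0],.013).round(4),cast(m,*e[0],.024).round(4))
E
```

```text
[0.55068866 0.10088149 0.23350032] [-3.14151548e+00 -7.01830214e-07 -2.79502228e+00]
[254.9 220.1] [45.9 82.6] 2308.5 [0.6058 0.0997 0.013 ] [0.6024 0.0991 0.024 ]
[372.7  98.7] [159.7 173.5] 21519.5 [0.4377 0.1724 0.013 ] [0.4389 0.1698 0.024 ]
[ 89.1 107.3] [257.9 269.5] 38204.0 [ 0.5472 -0.1058  0.013 ] [ 0.5454 -0.1008  0.024 ]
```

View pics/w6.png

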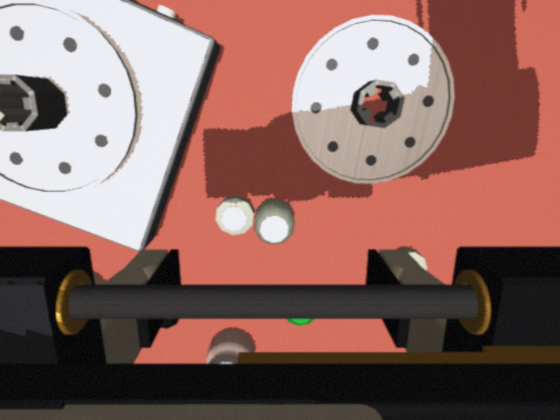

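Wrist view: the lower platter is on the spindle at left, low A at (234,217), and the tall weight beside it with its top at (274,230). The upper platter is at (373,99).

```bash
python3 - <<'E'
from h import *
m=camera_model("wrist"); im=cv2.imread("pics/w6.png")
print("lowA",cast(m,234.5,216.5,.026),cast(m,235,217,.015),"tall top",cast(m,273.5,231,.048), cast(m,274,222,.024),"lowB part",cast(m,412,262,.02))
ms=camera_model("scene"); s=grab_frame("scene"); cv2.imwrite("pics/s6.png",s)
hsv=cv2.cvtColor(s,cv2.COLOR_BGR2HSV); mask=((hsv[...,1]<100)&(hsv[...,2]>90)); mask[:,:270]=0;mask[:,400:]=0;mask[265:]=0;mask[:190]=0
for e,A in ell(mask,40): print(np.round(e[0],1),np.round(e[1],1),A,cast(ms,*e[0],.014).round(4),cast(ms,*e[0],.024).round(4))
# white top facet centroid in wrist
hv=cv2.cvtColor(im,cv2.COLOR_BGR2HSV); br=((hv[...,2]>225)&(hv[...,1]<40)).astype(np.uint8); br[:195]=0;br[246:]=0;br[:,:205]=0;br[:,300:]=0
n,_,st,c=cv2.connectedComponentsWithStats(br); print(st,c)
E
```

```text
lowA [0.6055115  0.07583363 0.026     ] [0.60941452 0.07653926 0.015     ] tall top [0.5997068  0.11966793 0.048     ] [0.59729481 0.11942706 0.024     ] lowB part [0.59000699 0.28796048 0.02      ]Traceback (most recent call last):
  File "<stdin>", line 6, in <module>
  File "h.py", line 19, in ell
    return [(cv2.fitEllipse(cv2.convexHull(c)),cv2.contourArea(c)) for c in cs if cv2.contourArea(c)>minA]
             ~~~~~~~~~~~~~~^^^^^^^^^^^^^^^^^^^
cv2.error: OpenCV(4.12.0) /io/opencv/modules/imgproc/src/shapedescr.cpp:361: error: (-201:Incorrect size of input array) There should be at least 5 points to fit the ellipse in function 'fitEllipseNoDirect'
```

The tall weight was knocked to about (0.598, 0.120) and nearly touches low A. I'll turn the jaw about 60° so it closes across the gap, not along it.

apply_moves(
  steps=[
    {"translation": [0.04,-0.02,0],"rotation": [0,0,0.15]},
    {"translation": [0.1,-0.04,0],"rotation": [0,0,0.3]},
    {"translation": [0.16,-0.06,0],"rotation": [0,0,0.5]},
    {"translation": [0.2,-0.08,0],"rotation": [0,0,0.7]},
    {"translation": [0.225,-0.1,0],"rotation": [0,0,0.9]},
    {"translation": [0.225,-0.1,0],"rotation": [0,0,1]},
    {"translation": [0.225,-0.1,0],"rotation": [0,0,1]},
    {"translation": [0.225,-0.1,0],"rotation": [0,0,1]},
    {"translation": [0.225,-0.1,0],"rotation": [0,0,1]},
    {"translation": [0.225,-0.1,0],"rotation": [0,0,1]},
  ],
)

```text
t: 16.33
eef_pos: [0.6069, 0.0757, 0.2336]
ee_rot: [-3.141, 0.0, -2.274]
force: [-0.1, -0.3, 0.9]
width: 0.0874
gripper_force: 0.0
```

apply_moves(
  steps=[
    {"translation": [0,0,0],"rotation": [0,0,0.2]},
    {"translation": [0,0,-0.05],"rotation": [0,0,0.4]},
    {"translation": [0,0,-0.1],"rotation": [0,0,0.6]},
    {"translation": [0,0,-0.2],"rotation": [0,0,0.8]},
    {"translation": [0,0,-0.3],"rotation": [0,0,1]},
    {"translation": [0,0,-0.4],"rotation": [0,0,1]},
    {"translation": [0,0,-0.5],"rotation": [0,0,1]},
    {"translation": [0,0,-0.5],"rotation": [0,0,1]},
    {"translation": [0,0,-0.5],"rotation": [0,0,1]},
    {"translation": [0,0,-0.5],"rotation": [0,0,1]},
  ],
)

```text
t: 17.17
eef_pos: [0.608, 0.0763, 0.11]
ee_rot: [-3.14, 0.0, -1.748]
force: [-0.2, 0.6, 0.9]
width: 0.0874
gripper_force: 0.0
```

```bash
python3 - <<'E'
from h import *
s=get_state(); print(s["eef_pos"],s["ee_rot"],s["q"].round(2))
m=camera_model("wrist"); im=grab_frame("wrist"); cv2.imwrite("pics/w7.png",im)
print(proj(m,(.607,.0765,.026)),proj(m,(.598,.119,.048)))
cv2.imwrite("pics/c7.png",cv2.resize(im[130:290,150:390],None,fx=3,fy=3))
E
```

```text
[0.60802011 0.07625138 0.10997791] [-3.13986703e+00  4.32381275e-04 -1.74829505e+00] [ 0.44  0.33 -0.26  0.   -0.98 -0.62]
(np.float64(272.92346206889033), np.float64(207.35518762471895)) (np.float64(295.5534194585681), np.float64(269.1858316342654))
```

View pics/c7.png

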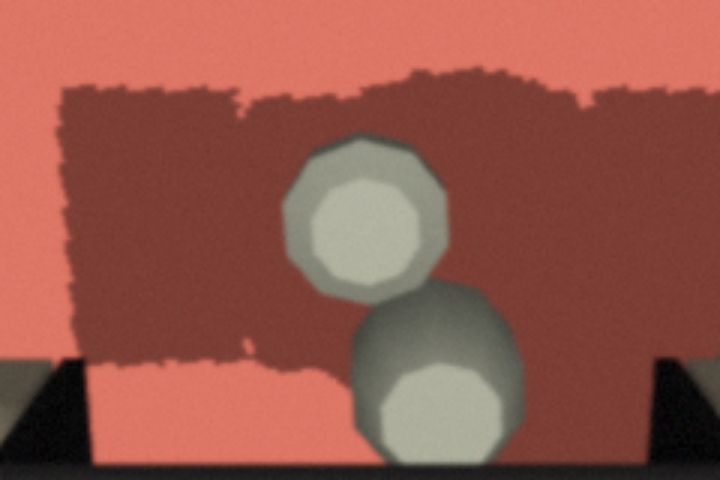

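apply_moves(
  steps=[
    {"translation": [0,0,-0.08],"rotation": [0,0,0]},
    {"translation": [0,0,-0.16],"rotation": [0,0,0]},
    {"translation": [0,0,-0.24],"rotation": [0,0,0]},
    {"translation": [0,0,-0.32],"rotation": [0,0,0]},
    {"translation": [0,0,-0.37],"rotation": [0,0,0]},
    {"translation": [0,0,-0.4],"rotation": [0,0,0]},
    {"translation": [0,0,-0.42],"rotation": [0,0,0]},
    {"translation": [0,0,-0.425],"rotation": [0,0,0]},
    {"translation": [0,0,-0.425],"rotation": [0,0,0]},
    {"translation": [0,0,-0.425],"rotation": [0,0,0]},
  ],
)

```text
t: 18.05
eef_pos: [0.6079, 0.0763, 0.0033]
ee_rot: [-3.14, 0.001, -1.748]
force: [0.3, 0.3, -0.2]
width: 0.0877
gripper_force: 0.0
```

apply_moves(
  steps=[
    {"translation": [0,0,0],"rotation": [0,0,0]},
    {"translation": [0,0,0],"rotation": [0,0,0]},
    {"translation": [0,0,0],"rotation": [0,0,0]},
    {"translation": [0,0,0],"rotation": [0,0,0]},
    {"translation": [0,0,0],"rotation": [0,0,0]},
    {"translation": [0,0,0],"rotation": [0,0,0]},
    {"translation": [0,0,0.02],"rotation": [0,0,0]},
    {"translation": [0,0,0.06],"rotation": [0,0,0]},
    {"translation": [0,0,0.12],"rotation": [0,0,0]},
    {"translation": [0,0,0.2],"rotation": [0,0,0]},
  ],
  jaw=1,
  newtons=25,
)

```text
t: 18.88
eef_pos: [0.6063, 0.0757, 0.0523]
ee_rot: [3.14, -0.001, -1.748]
force: [0.0, 0.1, -0.4]
width: 0.0265
gripper_force: 0.0
```

The lift came before the fingers had finished closing. I'll open, look and retry.

apply_moves(
  steps=[
    {"translation": [0,0,0.1],"rotation": [0,0,0]},
    {"translation": [0,0,0.2],"rotation": [0,0,0]},
    {"translation": [0,0,0.23],"rotation": [0,0,0]},
    {"translation": [0,0,0.23],"rotation": [0,0,0]},
    {"translation": [0,0,0.23],"rotation": [0,0,0]},
    {"translation": [0,0,0.23],"rotation": [0,0,0]},
    {"translation": [0,0,0.23],"rotation": [0,0,0]},
    {"translation": [0,0,0.23],"rotation": [0,0,0]},
    {"translation": [0,0,0.23],"rotation": [0,0,0]},
    {"translation": [0,0,0.23],"rotation": [0,0,0]},
  ],
  jaw=-1,
)

```text
t: 19.72
eef_pos: [0.6068, 0.0758, 0.109]
ee_rot: [3.141, -0.001, -1.748]
force: [-0.3, 0.1, -0.2]
width: 0.0851
gripper_force: 0.0
```

```bash
cat >> h.py <<'E'
def blobs(im,vmin=120,smax=60,a0=300,a1=6000,r0=0,r1=245):
    hv=cv2.cvtColor(im,cv2.COLOR_BGR2HSV); br=((hv[...,2]>vmin)&(hv[...,1]<smax)).astype(np.uint8); br[r1:]=0; br[:r0]=0
    n,l,st,c=cv2.connectedComponentsWithStats(br)
    return [(st[i].tolist(),c[i].round(1)) for i in range(1,n) if a0<st[i][4]<a1]
E
python3 - <<'E'
from h import *
s=get_state(); print(s["eef_pos"],s["ee_rot"])
m=camera_model("wrist"); im=grab_frame("wrist"); cv2.imwrite("pics/w8.png",im)
a=cv2.imread("pics/w7.png"); print("before",blobs(a,160)); print("now",blobs(im,160))
d=np.abs(im.astype(int)-a).sum(2)[130:290,150:390]; print(d.mean())
cv2.imwrite("pics/c8.png",cv2.resize(im[130:290,150:390],None,fx=2,fy=2))
E
```

```text
[0.60680264 0.07583179 0.10900402] [ 3.14064916e+00 -6.52075319e-04 -1.74849431e+00]
before [([0, 0, 27, 74, 462], array([17.2, 31.1])), ([254, 189, 36, 36, 991], array([271.4, 206.5]))]
now [([0, 2, 24, 69, 435], array([14.4, 31.6])), ([252, 190, 36, 36, 994], array([269.6, 207.8]))]
12.736848958333333
```

View pics/c8.png

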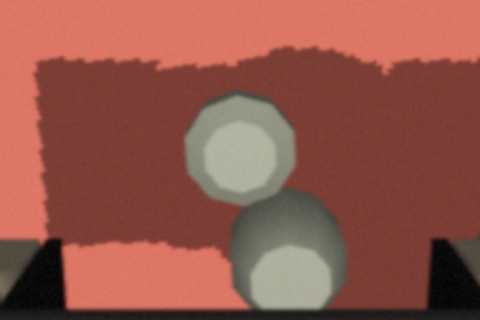

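Unmoved and upright. I'll retry with a full closing call.

apply_moves(
  steps=[
    {"translation": [0.005,0,-0.08],"rotation": [0,0,0]},
    {"translation": [0.005,0,-0.16],"rotation": [0,0,0]},
    {"translation": [0.005,0,-0.24],"rotation": [0,0,0]},
    {"translation": [0.005,0,-0.32],"rotation": [0,0,0]},
    {"translation": [0.005,0,-0.37],"rotation": [0,0,0]},
    {"translation": [0.005,0,-0.4],"rotation": [0,0,0]},
    {"translation": [0.005,0,-0.42],"rotation": [0,0,0]},
    {"translation": [0.005,0,-0.425],"rotation": [0,0,0]},
    {"translation": [0.005,0,-0.425],"rotation": [0,0,0]},
    {"translation": [0.005,0,-0.425],"rotation": [0,0,0]},
  ],
)

```text
t: 20.6
eef_pos: [0.6089, 0.0762, 0.0042]
ee_rot: [-3.14, 0.001, -1.748]
force: [1.1, 0.2, 0.4]
width: 0.0879
gripper_force: 0.0
```

apply_moves(
  steps=[
    {"translation": [0,0,0],"rotation": [0,0,0]},
    {"translation": [0,0,0],"rotation": [0,0,0]},
    {"translation": [0,0,0],"rotation": [0,0,0]},
    {"translation": [0,0,0],"rotation": [0,0,0]},
    {"translation": [0,0,0],"rotation": [0,0,0]},
    {"translation": [0,0,0],"rotation": [0,0,0]},
    {"translation": [0,0,0],"rotation": [0,0,0]},
    {"translation": [0,0,0],"rotation": [0,0,0]},
    {"translation": [0,0,0],"rotation": [0,0,0]},
    {"translation": [0,0,0],"rotation": [0,0,0]},
  ],
  jaw=1,
  newtons=25,
)

```text
t: 21.43
eef_pos: [0.6084, 0.0759, 0.0034]
ee_rot: [-3.141, -0.0, -1.748]
force: [-0.9, 0.4, 3.8]
width: 0.0269
gripper_force: 13.7
```

```bash
python3 - <<'E'
from h import *
s=get_state(); print(s["eef_pos"],s["width"],s["gripper_force"],s["force"],s["moment"])
im=grab_frame("wrist"); w=im; t=grab_frame("scene")
c=cv2.resize(t[170:290,240:400],None,fx=3.5,fy=3.5,interpolation=cv2.INTER_CUBIC); print(c.shape)
cv2.imwrite("pics/s9.png",c); cv2.imwrite("pics/w9.png",w)
E
```

```text
[0.60838698 0.07593706 0.00344729] 0.02687773428944286 13.67729032645002 [-0.93332349  0.44123521  3.76191317] [-0.02336539  0.49472739  0.03949518]
(420, 560, 3)
```

View pics/s9.png

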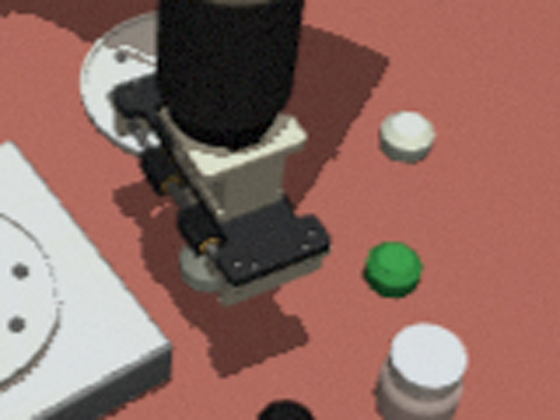

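The gripper is down over low A, which shows just left of the fingers at crop (205,270). A grip width of 27 mm doesn't fit a 44 mm body, so I'll check the numbers.

```bash
python3 - <<'E'
from h import *
ms=camera_model("scene"); 
for p in [(.6084,.0759,.0034),(.6084,.0759,.013),(.6084,.0759,.026)]:
    u,v=proj(ms,p); print(p,"scene",u,v,"crop",(u-240)*3.5,(v-170)*3.5)
im=cv2.imread("pics/w9.png"); m=camera_model("wrist"); print("tcp px",proj(m,(.6084,.0759,.0034)),proj(m,(.6084,.0759,.026)))
hv=cv2.cvtColor(im,cv2.COLOR_BGR2HSV)
for r in range(190,300,5):
    row=""
    for c in range(150,400,4):
        h,s,v=hv[r,c]; row+= 'r' if s>110 and v>150 else ('R' if s>110 and v>70 else ('W' if s<60 and v>150 else ('g' if s<90 and v>70 else ('#' if v<45 else '.'))))
    print(r,row)
E
```

```text
(0.6084, 0.0759, 0.0034) scene 299.00668665864555 246.2199116720185 crop 206.52340330525942 266.76969085206474
(0.6084, 0.0759, 0.013) scene 299.1844496003756 244.1247608678454 crop 207.14557360131465 259.43666303745886
(0.6084, 0.0759, 0.026) scene 299.42874114595656 241.24549017624327 crop 208.00059401084798 249.35921561685143
tcp px (np.float64(271.6644772147693), np.float64(248.11755916179567)) (np.float64(271.4483259037395), np.float64(265.94089295998737))
190 RrrrrrrrrrrRRRRRRRRRRRRRRRRRRRRRRRRRRRRRRRRRRRRRRRRRRRRRRRrrrrr
195 RrrrrrrrrrRRRRRRRRRRRRRRRRRRRRRRRRRRRRRRRRRRRRRRRRRRRRRRRRRrrrr
200 RRRRRRRRRRRRRRRRRRRRRRRRRRRRRRRRRRRRRRRRRRRRRRRRRRRRRRRRRRRRRRR
205 RRRRRRRRRRRRRRRRRRRRRRRRRRRRRRRRRRRRRRRRRRRRRRRRRRRRRRRRRRRRRRR
210 RRRRRRRRRRRRRRRRRRRRRRRRRRRRRR.RRRRRRRRRRRRRRRRRRRRRRRRRRRRRRRR
215 RRRRRRRRRRRRRRRRRRRRRRRRRRRgggggggggRRRRRRRRRRRRRRRRRRRRRRRRRRR
220 RRRRRRRRRRRRRRRRRRRRRRRRg.ggggggggggggRRRRRRRRRRRRRRRRRRRRRRRRr
225 RRRRRRRRRRRRRRRRRRRRRRRRggggWWWWgWWWWggRRRRRRRRRRRRRRRRRRRRRRRR
230 RRRRRRRRRRRRRRRRRRRRRRRggggggggggggWggggRRRRRRRRRRRRRRRRRRRRRRR
235 RRRRRRRRRRRRRRRRRR
[... 161 characters left out ...]
RRRRRRRRRRRRRRRRRRRR
250 ###############ggggggg##ggWWWWWWWWWWWgg#gggg.gg.###############
255 ###############gggggg.##gWWWWWWWWWWWWWg##gggggg.###############
260 ###############gggggg###WWWWWWWWWWWWWWg##gggggg.###############
265 ###############gggggg###WWWWWWWWWWWWWWg##.ggggg.###############
270 #############.#gggggg###WWWWWWWWWWWWWWg###ggggg#.##############
275 #############R.ggggg####WWWWWWWWWWWWWW.###ggggg..R#############
280 ############RR.ggggg####gWWWWWWWWWWWWg####.gggg..R#############
285 #########.##R.##########..............##########.R#############
290 ############R.###################################R.############
295 ############R....................................RR############
```

The fingers are clamped on the top facet. The pads sit higher than I assumed at this width, so I need to go lower. I'll open and probe down a little while watching the force.

apply_moves(
  steps=[
    {"translation": [0,0,0],"rotation": [0,0,0]},
    {"translation": [0,0,0],"rotation": [0,0,0]},
    {"translation": [0,0,0],"rotation": [0,0,0]},
    {"translation": [0,0,0],"rotation": [0,0,0]},
    {"translation": [0,0,0],"rotation": [0,0,0]},
    {"translation": [0,0,0],"rotation": [0,0,0]},
    {"translation": [0,0,-0.01],"rotation": [0,0,0]},
    {"translation": [0,0,-0.02],"rotation": [0,0,0]},
    {"translation": [0,0,-0.03],"rotation": [0,0,0]},
    {"translation": [0,0,-0.03],"rotation": [0,0,0]},
  ],
  jaw=-0.4,
)

```text
t: 22.37
eef_pos: [0.6074, 0.076, -0.0043]
ee_rot: [3.141, -0.0, -1.749]
force: [-0.6, -0.8, 1.1]
width: 0.0615
gripper_force: 0.4
```

apply_moves(
  steps=[
    {"translation": [0,0,-0.005],"rotation": [0,0,0]},
    {"translation": [0,0,-0.01],"rotation": [0,0,0]},
    {"translation": [0,0,-0.01],"rotation": [0,0,0]},
    {"translation": [0,0,-0.01],"rotation": [0,0,0]},
    {"translation": [0,0,-0.01],"rotation": [0,0,0]},
    {"translation": [0,0,-0.01],"rotation": [0,0,0]},
    {"translation": [0,0,-0.01],"rotation": [0,0,0]},
    {"translation": [0,0,-0.01],"rotation": [0,0,0]},
    {"translation": [0,0,-0.01],"rotation": [0,0,0]},
    {"translation": [0,0,-0.01],"rotation": [0,0,0]},
  ],
  jaw=0.15,
  newtons=20,
)

```text
t: 23.2
eef_pos: [0.6084, 0.076, -0.0065]
ee_rot: [-3.141, 0.0, -1.748]
force: [-1.7, -0.8, 1.0]
width: 0.0372
gripper_force: 0.2
```

```bash
cat >> h.py <<'E'
def asc(im,r0,r1,c0,c1,dr=5,dc=4):
    hv=cv2.cvtColor(im,cv2.COLOR_BGR2HSV)
    for r in range(r0,r1,dr):
        row=""
        for c in range(c0,c1,dc):
            h,s,v=hv[r,c]; row+= 'r' if s>110 and v>150 else ('R' if s>110 and v>70 else ('W' if s<60 and v>150 else ('g' if s<90 and v>70 else ('#' if v<45 else '.'))))
        print(r,row)
E
python3 - <<'E'
from h import *
m=camera_model("wrist"); im=grab_frame("wrist"); cv2.imwrite("pics/w10.png",im); asc(im,200,300,150,400)
s=get_state(); print(s["eef_pos"],s["width"],s["gripper_force"],s["force"])
E
```

```text
200 rrrRRrRRRRRRRRRRRRRRRRRRRRRRRRRRRRRRRRRRRRRRRRRRRRRRRRRRRRRRRRr
205 RRRRRRRRRRRRRRRRRRRRRRRRRRRRRRRRRRRRRRRRRRRRRRRRRRRRRRRRRRRRRRR
210 RRRRRRRRRRRRRRRRRRRRRRRRRRRRRRRRRRRRRRRRRRRRRRRRRRRRRRRRRRRRRRR
215 RRRRRRRRRRRRRRRRRRRRRRRRRRRRRRRRRRRRRRRRRRRRRRRRRRRRRRRRRRRRRRR
220 RRRRRRRRRRRRRRRRRRRRRRRRRRRRRRRRRRRRRRRRRRRRRRRRRRRRRRRRRRRRRRR
225 RRRRRRRRRRRRRRRRRRRRRRRRRRRRR.g.RRRRRRRRRRRRRRRRRRRRRRRRRRRRRRR
230 RRRRRRRRRRRRRRRRRRRRRRRRRRggggggggggggRRRRRRRRRRRRRRRRRRRRRRRRR
235 RRRRRRRRRRRRRRRRRRRRRRRRRggggggggggggggRRRRRRRRRRRRRRRRRRRRRRRR
240 RRRRRRRRRRRRRRRRRRRRRRRRRgggggggggggggggRRRRRRRRRRRRRRRRRRRRRRR
245 RRRRRRRRRRRRRRRRRRRRRRRRgggggggggggggggggRRRRRRRRRRRRRRRRRRRRRR
250 #########.RRgggggg.##RRRggggggggggggggggg##RggggggRRR##########
255 ##########R.gggggg.##RRRgggWggggggggggggg###gggggggRR##########
260 ##########Rggggggg###RRggWggWWWgggggggggg###.gggggggR##########
265 ##########ggggggg.###RRgWWWWWWWWgWggggggg####ggggggg.##########
270 ########.#ggggggg####RRgWWWWWWWWWWWgWWggg####ggggggg.#.########
275 #######R..ggggggg####RRgWWWWWWWWWWWWWgWgg####.gggggg..R.#######
280 ######.R..gggggg.####RRWWWWWWWWWWWWWWWWgg#####gggggg...R#######
285 ....##RR##############.................###############.R#######
290 ######R.##############################################.RR######
295 ######R................................................RR######
[ 0.60831471  0.07596153 -0.00656752] 0.0371713235120594 0.2126986516668694 [-0.78400599 -0.14895452  0.62139086]
```

```bash
python3 - <<'E'
from h import *
a=cv2.resize(cv2.imread("pics/w9.png")[190:300,170:380],(400,210)); b=cv2.resize(cv2.imread("pics/w10.png")[190:300,170:380],(400,210))
t=grab_frame("scene"); cv2.imwrite("pics/s10.png",t); c=cv2.resize(t[185:275,240:400],None,fx=4,fy=4,interpolation=cv2.INTER_CUBIC)
d=np.zeros((210+360,800,3),np.uint8); d[:210,:400]=a; d[:210,400:]=b; d[210:,:640]=c
cv2.imwrite("pics/d10.png",d)
E
```

```text
(no output)
```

View pics/d10.png

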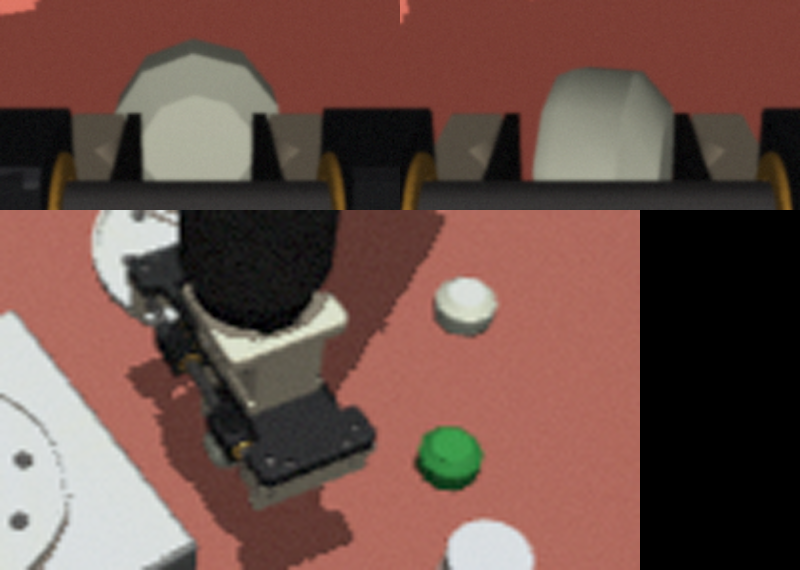

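The view shows low A tipped on edge between the fingers, with its top facing image-right (−x). I'll open, rise, and push its upper part towards +x to set it back on its foot.

apply_moves(
  steps=[
    {"translation": [0,0,0],"rotation": [0,0,0]},
    {"translation": [0,0,0],"rotation": [0,0,0]},
    {"translation": [0,0,0],"rotation": [0,0,0]},
    {"translation": [0,0,0],"rotation": [0,0,0]},
    {"translation": [0,0,0],"rotation": [0,0,0]},
    {"translation": [0,0,0],"rotation": [0,0,0]},
    {"translation": [0,0,0],"rotation": [0,0,0]},
    {"translation": [0,0,0.03],"rotation": [0,0,0]},
    {"translation": [0,0,0.07],"rotation": [0,0,0]},
    {"translation": [0,0,0.1],"rotation": [0,0,0]},
  ],
  jaw=-1,
)

```text
t: 24.13
eef_pos: [0.6087, 0.0761, 0.0198]
ee_rot: [-3.141, 0.0, -1.748]
force: [-0.1, 0.4, 1.0]
width: 0.0869
gripper_force: 0.0
```

```bash
python3 - <<'E'
from h import *
im=grab_frame("wrist"); cv2.imwrite("pics/w11.png",im); asc(im,190,300,110,440,5,4)
s=get_state(); print(s["eef_pos"],s["width"],s["force"])
E
```

```text
190 rrRRRRRRRRRRRRRRRRRRRRRRRRRRRRRRRRRRRRRRRRRRRRRRRRRRRRRRRRRRRRRRRRRRRRRRRRRRRRRRRRR
195 rrRRRRRRRRRRRRRRRRRRRRRRRRRRRRRRRRRRRRRRRRRRRRRRRRRRRRRRRRRRRRRRRRRRRRRRRRRRRRRRRRR
200 rrRRRRRRRRRRRRRRRRRRRRRRRRRRRRRRRRRRRRRRRRRRRRRRRRRRRRRRRRRRRRRRRRRRRRRRRRRRRRRRRRR
205 rrRRRRRRRRRRRRRRRRRRRRRRRRRRRRRRRRRRRRRRRRRRRRRRRRRRRRRRRRRRRRRRRRRRRRRRRRRRRRRRRRR
210 rrRRRRRRRRRRRRRRRRRRRRRRRRRRRRRRRRRRRRRRRggggggggRRRRRRRRRRRRRRRRRRRRRRRRRRRRRRRRRR
215 rrrRRRRRRRRRRRRRRRRRRRRRRRRRRRRRRRRRRRRgggggggggggRRRRRRRRRRRRRRRRRRRRRRRRRRRRRRRRR
220 rrrRRRRRRRRRRRRRRRRRRRRRRRRRRRRRRRRRRRRggggggggggggRRRRRRRRRRRRRRRRRRRRRRRRRRRRRRRR
225 rrrRRRRRRRRRRRRRRRRRRRRRRRRRRRRRRRRRRRRgggggggggggggRRRRRRRRRRRRRRRRRRRRRRRRRRRRRRR
230 rrrRRRRRRRRRRRRRRRRRRRRRRRRRRRRRRRRRRRRggWWgggggggggRRRRRRRRRRRRRRRRRRRRRRRRRRRRRRR
235 rrrRRRRRRRRRRRRRRRRRRRRRRRRRRRRRRRRRRRRgWWWWWWWWWggggRRRRRRRRRRRRRRRRRRRRRRRRRRRRRR
240 rrrRRRRRRRRRRRRRRRRRRRRRRRRRRRRRRRRRRRRgWWWWWWWWWggggRRRRRRRRRRRRRRRRRRRRRRRRRRRRRR
245 rrrRRRRRRRRRRRRRRRRRRRRRRRRRRRRRRRRRRRRWWWWWWWWWWggggRRRRRRRRRRRRRRRRRRRRRRRRRRRRRR
250 rrrrRRRRgggggggR#.RRRRRRRRRRRRRRRRRRRRRW
[... 225 characters left out ...]
rrrRggggggg.#####RRRRRRRRRRRRRRRRRRRRRWWWWWWWWWWggggRRRRRRRRRRRR#####ggggggggRRRRR
270 rrr.gggggggg######RRRRRRRRRRRRRRRRRRRRRgWWWWWWWWWggg.RRRRRRRRRRR.#####.ggggggggRRRR
275 rRggggggggg#######RRRRRRRRRRRRRRRRRRRRRgWWWWWWWWWgggggRRRRRRRRRR.######.gggggggggRR
280 ggggggggg.########RRRRRRRRRRRRRRRRRRRRRggWWWWWWWWggggggg.RRRRRRR########.gggggggggg
285 #####################..#......#...###.##.........##########.#.#####################
290 ###################################################################################
295 ...................................................................................
[0.60979839 0.07641027 0.02147807] 0.08741764627418147 [0.7790804  0.68079608 0.31417282]
```

apply_moves(
  steps=[
    {"translation": [0.03,-0.005,0],"rotation": [0,0,0]},
    {"translation": [0.06,-0.01,0],"rotation": [0,0,0]},
    {"translation": [0.075,-0.013,0],"rotation": [0,0,0]},
    {"translation": [0.09,-0.016,0],"rotation": [0,0,0]},
    {"translation": [0.105,-0.019,0],"rotation": [0,0,0]},
    {"translation": [0.12,-0.022,0],"rotation": [0,0,0]},
    {"translation": [0.135,-0.025,0],"rotation": [0,0,0]},
    {"translation": [0.15,-0.027,0],"rotation": [0,0,0]},
    {"translation": [0.165,-0.03,0],"rotation": [0,0,0]},
    {"translation": [0.18,-0.032,0],"rotation": [0,0,0]},
  ],
)

```text
t: 25.02
eef_pos: [0.6557, 0.0682, 0.0209]
ee_rot: [-3.138, 0.001, -1.747]
force: [-0.2, 0.5, 13.7]
width: 0.0873
gripper_force: 6.6
```

```bash
python3 - <<'E'
from h import *
im=grab_frame("wrist"); cv2.imwrite("pics/w12.png",im); asc(im,180,285,110,440,5,4)
s=get_state(); print(s["eef_pos"],s["width"],s["force"])
E
```

```text
180 RrrRRRRRRRRRRRRRRRRRRRRrrrrrRrrrrRrrrrRRRRRRRRRRRRRRRRRRRRRRRRrRrRRRRRRRRRRRRRRRRRR
185 #.RRRRRRRRRRRRRRRRRRRRRrrRRRRRRRRRRRRRRRRRRRRRRRRRRRRRRRRRRRRRRRrRRRRRRRRRRRRRRRRRR
190 ##RRRRRRRRRRRRRRRRRRRRRRRRRRRRRRRRRRRRRRRRRRRRRRRRRRRRRRRRRRRRRRRRRRRRRRRRRRRRRRRRR
195 ###RRRRRRRRRRRRRRRRRRRRRRRRRRRRRRRRRRRRRRRRRRRRRRRRRRRRRRRRRRRRRRRRRRRRRRRRRRRRRRRR
200 ###.RRRRRRRRRRRRRRRRRRRRRRRRRRRRRRRRRRRRRRRRRRRRRRRRRRRRRRRRRRRRRRRRRRRRRRRRRRRRRRR
205 ####RRRRRRRRRRRRRRRRRRRRRRRRRRRRRRRRRRRRRRRRRRRRRRRRRRRRRRRRRRRRRRRRRRRRRRRRRRRRRRR
210 ####RRRRRRRRRRRRRRRRRRRRRRRRRRRRRRRRRRRRRRRRRRRRRRRRRRRRRgggggggg.RRRRRRRRRRRRRRRRR
215 ####RRRRRRRRRRRRRRRRRRRRRRRRRRRRRRRRRRRRRRRRRRRRRRRRRRRRggggggggggggRRRRRRRRRRRRRRR
220 ###.RRRRRRRRRRRRRRRRRRRRRRRRRRRRRRRRRRRRRRRRRRRRRRRRRRR.gggggggggggggRRRRRRRRRRRRRR
225 ###RRRRRRRRRRRRRRRRRRRRRRRRRRRRRRRRRRRRRRRRRRRRRRRRRRRRgggggggggWgggggRRRRRRRRRRRRR
230 ##RRRRRRRRRRRRRRRRRRRRRRRRRRRRRRRRRRRRRRRRRRRRRRRRRRRR.gggggggggWWgggggRRRRRRRRRRRR
235 #RrrRRRRRRRRRRRRRRRRRRRRRRRRRRRRRRRRRRRRRRRRRRRRRRRRRRgggggggggWWWWggggRRRRRRRRRRRR
240 rrrrRRRRRRRRRRRRRRRRRRRRRRRRRRRRRRRRRRRRRRRRRRRRRRRRRRgggggggggWWWWWgggRRRRRRRRRRRR
245 rrrrRRRRRRRRRRRRRRRRRRRRRRRRRRRRRRRRRRRRRRRRRRRRRRRRR.gggggWgggWWWWWgggRRRRRRRRRRRR
250 rrrrRRRRggggggg.#RRRRRRRRRRRRRRRRRRRRRRRRRRRRRRRRRRRRggWWWWWWWWWW##gggggggRRRRRRRRR
255 rrrrRRRggggggg###.RRRRRRRRRRRRRRRRRRRRRRRRRRRRRRRRRRRgggWWWWWWWWW###ggggggg.RRRRRRR
260 rrrrRRggggggg.####RRRRRRRRRRRRRRRRRRRRRRRRRRRRRRRRRRRggggWWWWWWWW####.gggggggRRRRRR
265 rrrrRggggggg.#####RRRRRRRRRRRRRRRRRRRRRRRRRRRRRRRRRRRgggggWgWWWWg#####ggggggggRRRRR
270 rrrggggggggg######RRRRRRRRRRRRRRRRRRRRRRRRRRRRRRRRRRRgggggggWWWWg######ggggggggRRRR
275 rRggggggggg#######RRRRRRRRRRRRRRRRRRRRRRRRRRRRRRRRRRRRgggggggWWWg######.gggggggggRR
280 ggggggggg.########RRRRRRRRRRRRRRRRRRRRRRRRRRRRRRRRRRRRggggggggWW.########gggggggggg
[0.65659611 0.068166   0.0209303 ] 0.08750763249213837 [ 1.0737335  -0.04558363 13.51675111]
```

apply_moves(
  steps=[
    {"translation": [0.01,0,0.01],"rotation": [0,0,0]},
    {"translation": [0.02,0,0.02],"rotation": [0,0,0]},
    {"translation": [0.03,-0.005,0.03],"rotation": [0,0,0]},
    {"translation": [0.04,-0.007,0.04],"rotation": [0,0,0]},
    {"translation": [0.05,-0.01,0.05],"rotation": [0,0,0]},
    {"translation": [0.06,-0.01,0.06],"rotation": [0,0,0]},
    {"translation": [0.06,-0.01,0.1],"rotation": [0,0,0]},
    {"translation": [0.06,-0.01,0.2],"rotation": [0,0,0]},
    {"translation": [0.0,-0.01,0.35],"rotation": [0,0,0]},
    {"translation": [-0.06,-0.01,0.4],"rotation": [0,0,0]},
  ],
)

```text
t: 25.9
eef_pos: [0.6406, 0.0657, 0.1235]
ee_rot: [-3.136, 0.001, -1.748]
force: [0.7, 0.8, 0.9]
width: 0.088
gripper_force: 0.0
```

```bash
python3 - <<'E'
from h import *
im=grab_frame("wrist"); cv2.imwrite("pics/w13.png",im); m=camera_model("wrist"); asc(im,150,285,170,410,4,3)
s=get_state(); print(s["eef_pos"],s["width"],s["force"]); print(blobs(im,120,70))
for st,c in blobs(im,120,70): print(cast(m,*c,.02))
E
```

```text
150 rrrrrrrrrrrrrrrrrrrrrrrrrrrrrrrrrrrrrrrrrrrrrrrrrrrrrrrrrrrrrrrrrrrrrrrrrrrrrrrr
154 rrrrrrrrrrrrrrrrrrrrrrrrrrrrrrrrrrrrrrrRRRRRRRRRRRRRrrrrrrrrrrrrrrrrrrrrrrrrrrrr
158 rrrRRRRRRRrrRRRrRRrrrrrrrrrrrrrrrrrRRRRRRRRRRRRRRRRRRRRrrrrrrRRrrrRRrrRRRRrRRrrr
162 rrRRRRRRRRRRRRRRRRRRRrRRRRRRRRRRRRRRRRRRRRRRRRRRRRRRRRRRRRRRRRRRRRRRRRRRRRRRRRRr
166 rrrRRRRRRRRRRRRRRRRRRrRRRRRRRRRRRRRRRRRRRRRRRRRRRRRRRRRRRRRRRRRRRRRRRRRRRRRRRRRr
170 rrRRRRRRRRRRRRRRRRRRRRRRRRRRRRRRRRRRRRRRRRRRRRRRRRRRRRRRRRRRRRRRRRRRRRRRRRRRRRRr
174 rrrRRRRRRRRRRRRRRRRRRRRRRRRRRRRRRRRRR.RRRRRRRRRRRRRRRRRRRRRRRRRRRRRRRRRRRRRRRRRr
178 rrrRRRRRRRRRRRRRRRRRRRRRRRRRRRRRRRgggggggggRRRRRRRRRRRRRRRRRRRRRRRRRRRRRRRRRRRRr
182 rrRRRRRRRRRRRRRRRRRRRRRRRRRRRRRRgggggWWWWWggRRRRRRRRRRRRRRRRRRRRRRRRRRRRRRRRRRRr
186 rrrRRRRRRRRRRRRRRRRRRRRRRRRRRRRgggggWWWgggWggRRRRRRRRRRRRRRRRRRRRRRRRRRRRRRRRRrr
190 rrrRRRRRRRRRRRRRRRRRRRRRRRRRRRggggggWWWWWWgWggRRRRRRRRRRRRRRRRRRRRRRRRRRRRRRRRrr
194 rrrRRRRRRRRRRRRRRRRRRRRRRRRRR.ggggWWWWWWWWWggggRRRRRRRRRRRRRRRRRRRRRRRRRRRRRRRrr
198 rrrRRRRRRRRRRRRRRRRRRRRRRRRRRggggWWWWWWWWWWWgggRRRRRRRRRRRRRRRRRRRRRRRRRRRRR
[... 1523 characters left out ...]
#####gggggg
274 ###.rrrrrrrrrrrrrrrrrrrrrrrrrrrrrrrrrrrrRRRRRRRRRRggggWWWWWWWWWWWg#########ggggg
278 ####rrrrrrrrrrrrrrrrrrrrrrrrrrrrrrrrrrrrrRRRRRRRRRRgggWWWWWWWWWWWg##########gggg
282 ####rrrrrrrrrrrrrrrrrrrrrrrrrrrrrrrrrrrrrrRRRRRRRRRRgggWWWWWWWWWWR###########.gg
[0.63851746 0.0659046  0.12506195] 0.08779702387008083 [-4.61192605 -0.83467817  0.83002576]
[([0, 0, 69, 89, 5226], array([31.2, 43.2])), ([45, 4, 52, 89, 1371], array([79.5, 52.4])), ([257, 177, 52, 52, 2084], array([282.9, 203. ])), ([430, 182, 130, 63, 5995], array([506.3, 217.6]))]
[ 0.78901197 -0.07934752  0.02      ]
[ 0.75659045 -0.06725429  0.02      ]
[0.63051207 0.06989784 0.02      ]
[0.45378861 0.11379257 0.02      ]
```

Low A is flat again, foot down, with its top facet at (284,206). Measuring it for a lower grasp.

```bash
python3 - <<'E'
from h import *
m=camera_model("wrist"); im=cv2.imread("pics/w13.png"); print(blobs(im,150,60,200,3000)); s=get_state(); print(s["eef_pos"])
print(cast(m,284,206.5,.026),cast(m,282.9,203,.014))
E
```

```text
[([58, 7, 36, 84, 717], array([81. , 49.5])), ([266, 179, 35, 44, 1085], array([283.4, 203. ]))]
[0.63851746 0.0659046  0.12506195]
[0.62998928 0.07129045 0.026     ] [0.63066265 0.0714843  0.014     ]
```

apply_moves(
  steps=[
    {"translation": [-0.033,0.022,-0.06],"rotation": [0,0,0]},
    {"translation": [-0.033,0.022,-0.14],"rotation": [0,0,0]},
    {"translation": [-0.033,0.022,-0.22],"rotation": [0,0,0]},
    {"translation": [-0.033,0.022,-0.3],"rotation": [0,0,0]},
    {"translation": [-0.033,0.022,-0.38],"rotation": [0,0,0]},
    {"translation": [-0.033,0.022,-0.44],"rotation": [0,0,0]},
    {"translation": [-0.033,0.022,-0.48],"rotation": [0,0,0]},
    {"translation": [-0.033,0.022,-0.5],"rotation": [0,0,0]},
    {"translation": [-0.033,0.022,-0.515],"rotation": [0,0,0]},
    {"translation": [-0.033,0.022,-0.515],"rotation": [0,0,0]},
  ],
)

```text
t: 26.78
eef_pos: [0.6302, 0.071, -0.0103]
ee_rot: [3.142, -0.0, -1.748]
force: [0.0, -0.0, -0.8]
width: 0.0876
gripper_force: 0.0
```

apply_moves(
  steps=[
    {"translation": [0,0,0],"rotation": [0,0,0]},
    {"translation": [0,0,0],"rotation": [0,0,0]},
    {"translation": [0,0,0],"rotation": [0,0,0]},
    {"translation": [0,0,0],"rotation": [0,0,0]},
    {"translation": [0,0,0],"rotation": [0,0,0]},
    {"translation": [0,0,0],"rotation": [0,0,0]},
    {"translation": [0,0,0],"rotation": [0,0,0]},
    {"translation": [0,0,0],"rotation": [0,0,0]},
    {"translation": [0,0,0],"rotation": [0,0,0]},
    {"translation": [0,0,0],"rotation": [0,0,0]},
  ],
  jaw=0.15,
  newtons=20,
)

```text
t: 27.62
eef_pos: [0.6303, 0.071, -0.0102]
ee_rot: [-3.141, 0.0, -1.748]
force: [0.4, 0.3, 1.1]
width: 0.043
gripper_force: 20.0
```

apply_moves(
  steps=[
    {"translation": [0,0,0.05],"rotation": [0,0,0]},
    {"translation": [0,0,0.12],"rotation": [0,0,0]},
    {"translation": [0,0,0.2],"rotation": [0,0,0]},
    {"translation": [0,0,0.3],"rotation": [0,0,0]},
    {"translation": [0,0,0.4],"rotation": [0,0,0]},
    {"translation": [0,0,0.5],"rotation": [0,0,0]},
    {"translation": [0,0,0.6],"rotation": [0,0,0]},
    {"translation": [0,0,0.7],"rotation": [0,0,0]},
    {"translation": [0,0,0.8],"rotation": [0,0,0]},
    {"translation": [0,0,0.8],"rotation": [0,0,0]},
  ],
  newtons=30,
)

```text
t: 28.45
eef_pos: [0.6326, 0.0714, 0.1954]
ee_rot: [-3.134, 0.003, -1.748]
force: [1.8, -0.2, 1.4]
width: 0.0426
gripper_force: 30.0
```

apply_moves(
  steps=[
    {"translation": [-0.05,-0.09,0],"rotation": [0,0,0]},
    {"translation": [-0.1,-0.18,0],"rotation": [0,0,0]},
    {"translation": [-0.15,-0.28,0],"rotation": [0,0,0]},
    {"translation": [-0.2,-0.38,0],"rotation": [0,0,0]},
    {"translation": [-0.24,-0.46,0],"rotation": [0,0,0]},
    {"translation": [-0.277,-0.538,0],"rotation": [0,0,0]},
    {"translation": [-0.277,-0.538,0],"rotation": [0,0,0]},
    {"translation": [-0.277,-0.538,-0.06],"rotation": [0,0,0]},
    {"translation": [-0.277,-0.538,-0.14],"rotation": [0,0,0]},
    {"translation": [-0.277,-0.538,-0.2],"rotation": [0,0,0]},
  ],
)

```text
t: 29.28
eef_pos: [0.5604, -0.0634, 0.1385]
ee_rot: [3.141, 0.0, -1.749]
force: [-0.4, 0.0, -0.5]
width: 0.0426
gripper_force: 30.0
```

apply_moves(
  steps=[
    {"translation": [0,0,-0.06],"rotation": [0,0,0]},
    {"translation": [0,0,-0.12],"rotation": [0,0,0]},
    {"translation": [0,0,-0.18],"rotation": [0,0,0]},
    {"translation": [0,0,-0.23],"rotation": [0,0,0]},
    {"translation": [0,0,-0.27],"rotation": [0,0,0]},
    {"translation": [0,0,-0.3],"rotation": [0,0,0]},
    {"translation": [0,0,-0.315],"rotation": [0,0,0]},
    {"translation": [0,0,-0.322],"rotation": [0,0,0]},
    {"translation": [0,0,-0.322],"rotation": [0,0,0]},
    {"translation": [0,0,-0.322],"rotation": [0,0,0]},
  ],
)

```text
t: 30.12
eef_pos: [0.5612, -0.0635, 0.0597]
ee_rot: [-3.141, 0.0, -1.748]
force: [0.0, 0.3, 0.2]
width: 0.0429
gripper_force: 30.0
```

apply_moves(
  steps=[
    {"translation": [0,0,0],"rotation": [0,0,0]},
    {"translation": [0,0,0],"rotation": [0,0,0]},
    {"translation": [0,0,0],"rotation": [0,0,0]},
    {"translation": [0,0,0],"rotation": [0,0,0]},
    {"translation": [0,0,0],"rotation": [0,0,0]},
    {"translation": [0,0,0.06],"rotation": [0,0,0]},
    {"translation": [0,0,0.16],"rotation": [0,0,0]},
    {"translation": [0,0,0.28],"rotation": [0,0,0]},
    {"translation": [0,0,0.42],"rotation": [0,0,0]},
    {"translation": [0,0,0.5],"rotation": [0,0,0]},
  ],
  jaw=-0.5,
)

```text
t: 30.95
eef_pos: [0.562, -0.0637, 0.188]
ee_rot: [-3.138, 0.001, -1.748]
force: [2.2, 0.5, 0.5]
width: 0.066
gripper_force: 0.0
```

```bash
python3 - <<'E'
from h import *
im=grab_frame("wrist"); cv2.imwrite("pics/w14.png",im); m=camera_model("wrist")
s=get_state(); print(s["eef_pos"],s["width"],s["force"]); print("pred",proj(m,(.561,-.0635,.092)))
t=grab_frame("top"); cv2.imwrite("pics/t14.png",t); mt=camera_model("top")
hv=cv2.cvtColor(t,cv2.COLOR_BGR2HSV); print("lowB px pred",proj(mt,(.604,.283,.013)))
mask=((hv[...,1]<110)&(hv[...,2]>110)).astype(np.uint8); mask[:,:140]=0; mask[:,270:]=0; mask[:150]=0; mask[310:]=0
n,l,st,c=cv2.connectedComponentsWithStats(mask)
for i in range(1,n):
    if st[i][4]>60: print(st[i],c[i],cast(mt,*c[i],.014))
asc(im,180,285,210,330,5,3)
E
```

```text
[ 0.56381596 -0.06366566  0.19130764] 0.06564923780291745 [ 1.32345476 -0.42444449  4.37529027]
pred (np.float64(276.08172717634096), np.float64(201.61555010102174))
lowB px pred (np.float64(162.99120734487616), np.float64(195.41135692310215))
[  140   172   113   138 10179] [191.10325179 245.08468415] [0.48145519 0.21265977 0.014     ]
[ 237  176   33   66 1606] [256.13075965 206.90224159] [0.57539919 0.05299378 0.014     ]
180 WWWWWWWWWWWWWWWggggggggggggggWWWWWWg...g
185 WWWWWWWWWWWWWWggggggggggggggggWWWWWWWWWW
190 WWWWWWWWWWWWWgggggWWWWWWWWggggWWWWWWWWWW
195 gWWWWWWWWWWWWggggWWWWWWWWWWggggWWWWWWWWW
200 WggWWWWWWWWWWgggWWWWWWWWWWWggggWWWWWWWWW
205 WWWWgWWWWWWWWggggWWWWWWWWWWWgggWWWWWWWgg
210 WWWWWWgggWWWWWgggWWWWWWWWWWgggWWWWWggWWW
215 WWWWWWWWWWWggWWgggWWWWWWWWgggWgggWWWWWWW
220 WWWWWWWWWWWWWWWWggggggggggggWWWWWWWWWWWW
225 WWWWWWWWWWWWWWWWWWWWggggWWWWWWWWWWWWWWWW
230 WWWWWWWWWWWWWWWWWWWWWWWWWWWWWWWWWWWWWWWW
235 WWWWWWWWWWWWWWWWWWWWWWWWWWWWWWWWWWWWWWWW
240 WWWWWWWWWWWWWWWWWWWWWWWWWWWWWWWWWWWWWWWW
245 WWWWWWWWWWWWWWWWWWWWWWWWWWWWWWWWWWWWWWWW
250 WWWWWWWWWWWWWWWWWWWWWWWWWWWWWWWWWWgggggg
255 WWWWWWWWWWWWWWWWWWWWWWggggg.RRRRRRRRRRRR
260 WWWWWWWWWWWWg.rrrrrrrrrrrrRRRRRRRRRRRRRR
265 rrrrrrrrrrrrrrrrrrrrrrrrrrrRRRRRRRRRRRRR
270 rrrrrrrrrrrrrrrrrrrrrrrrrrrrRRRRRRRRRRRR
275 rrrrrrrrrrrrrrrrrrrrrrrrrrrrRRRRRRRRRRRR
280 rrrrrrrrrrrrrrrrrrrrrrrrrrrrrRRRRRRRRRRR
```

Low A is upright on the lower platter at the planned spot. Next is low B, turning the jaw −90° on the way.

apply_moves(
  steps=[
    {"translation": [0,0.05,0.02],"rotation": [0,0,0]},
    {"translation": [0,0.15,0.02],"rotation": [0,0,-0.2]},
    {"translation": [0.02,0.28,0.02],"rotation": [0,0,-0.4]},
    {"translation": [0.04,0.42,0.02],"rotation": [0,0,-0.6]},
    {"translation": [0.06,0.56,0.02],"rotation": [0,0,-0.8]},
    {"translation": [0.08,0.7,0.02],"rotation": [0,0,-1]},
    {"translation": [0.1,0.8,0.02],"rotation": [0,0,-1]},
    {"translation": [0.12,0.9,0.02],"rotation": [0,0,-1]},
    {"translation": [0.14,1,0.02],"rotation": [0,0,-1]},
    {"translation": [0.14,1,0.02],"rotation": [0,0,-1]},
  ],
  jaw=-1,
)

```text
t: 31.88
eef_pos: [0.5959, 0.1905, 0.1876]
ee_rot: [3.141, -0.001, -2.269]
force: [0.5, -0.9, 0.0]
width: 0.0881
gripper_force: 0.0
```

apply_moves(
  steps=[
    {"translation": [0.01,0.08,0],"rotation": [0,0,-0.2]},
    {"translation": [0.02,0.16,0],"rotation": [0,0,-0.4]},
    {"translation": [0.03,0.24,0],"rotation": [0,0,-0.6]},
    {"translation": [0.03,0.32,0],"rotation": [0,0,-0.8]},
    {"translation": [0.03,0.39,0],"rotation": [0,0,-1]},
    {"translation": [0.03,0.39,0],"rotation": [0,0,-1]},
    {"translation": [0.03,0.39,0],"rotation": [0,0,-1]},
    {"translation": [0.03,0.39,0],"rotation": [0,0,-1]},
    {"translation": [0.03,0.39,0],"rotation": [0,0,-1]},
    {"translation": [0.03,0.39,0],"rotation": [0,0,-1]},
  ],
)

```text
t: 32.72
eef_pos: [0.6032, 0.2832, 0.1892]
ee_rot: [-3.142, -0.0, -2.795]
force: [0.2, -0.9, -0.3]
width: 0.0876
gripper_force: 0.0
```

apply_moves(
  steps=[
    {"translation": [0,0,-0.03],"rotation": [0,0,-0.2]},
    {"translation": [0,0,-0.06],"rotation": [0,0,-0.4]},
    {"translation": [0,0,-0.1],"rotation": [0,0,-0.6]},
    {"translation": [0,0,-0.16],"rotation": [0,0,-0.8]},
    {"translation": [0,0,-0.22],"rotation": [0,0,-1]},
    {"translation": [0,0,-0.26],"rotation": [0,0,-1]},
    {"translation": [0,0,-0.28],"rotation": [0,0,-1]},
    {"translation": [0,0,-0.28],"rotation": [0,0,-1]},
    {"translation": [0,0,-0.28],"rotation": [0,0,-1]},
    {"translation": [0,0,-0.28],"rotation": [0,0,-1]},
  ],
)

```text
t: 33.55
eef_pos: [0.6039, 0.2842, 0.1202]
ee_rot: [3.141, 0.001, 2.966]
force: [-0.7, -0.1, -0.1]
width: 0.0879
gripper_force: 0.0
```

```bash
python3 - <<'E'
from h import *
im=grab_frame("wrist"); cv2.imwrite("pics/w15.png",im); m=camera_model("wrist")
s=get_state(); print(s["eef_pos"],s["ee_rot"]); print("pred",proj(m,(.604,.283,.026)))
for st,c in blobs(im,130,60,200,4000): print(st,c,cast(m,*c,.02))
asc(im,150,285,210,350,5,3)
E
```

```text
[0.60386343 0.28424359 0.12022737] [3.14053211e+00 1.19051903e-03 2.96529628e+00]
pred (np.float64(270.7272329411163), np.float64(206.1403391859932))
[250, 171, 55, 48, 1937] [277.3 194.6] [0.59723359 0.28945546 0.02      ]
[32, 204, 54, 41, 1813] [ 58.5 226.2] [0.59196298 0.11101008 0.02      ]
150 RRRRRRRRRRRRRRRRRRRRRRRRRRRRRRRRRRRRRRRRRRRRRRR
155 RRRRRRRRRRRRRRRRRRRRRRRRRRRRRRRRRRRRRRRRRRRRRRR
160 RRRRRRRRRRRRRRRRRRRRRRRRRRRRRRRRRRRRRRRRRRRRRRR
165 RRRRRRRRRRRRRRRRRRRRRRRRRRRRRRRRRRRRRRRRRRRRRRR
170 RRRRRRRRRRRRRRRRRRRggggggg.RRRRRRRRRRRRRRRRRRRR
175 RRRRRRRRRRRRRRRRRggWWWWWWWWggRRRRRRRRRRRRRRRRRR
180 RRRRRRRRRRRRRRRggWgWWWWWWWWWggRRRRRRRRRRRRRRRRR
185 RRRRRRRRRRRRRRRgggWWWWWWWWWggggRRRRRRRRRRRRRRRR
190 RRRRRRRRRRRRRRgggWWWWWWWWWWWggg.RRRRRRRRRRRRRRR
195 RRRRRRRRRRRRR.gggWWWWWWWWWWWWgggRRRRRRRRRRRRRRR
200 RRRRRRRRRRRRRRgggWWWWWWWWWWWWgggRRRRRRRRRRRRRRR
205 RRRRRRRRRRRRRRgggWWWWWWWWWWWgggRRRRRRRRRRRRRRRR
210 RRRRRRRRRRRRRRRgggWWWWWWWWWWgg.RRRRRRRRRRRRRRRR
215 RRRRRRRRRRRRRRRR.gggWWWWWgggg.RRRRRRRRRRRRRRRRR
220 RRRRRRRRRRRRRRRrRRRggggggg.RRRRRRRrrrrrrrrRRRRR
225 RRRRRrrrrrrrrrrrrrrrrRRRRRRRRRrrrrrrrrrrrrRRRRR
230 rrrrrrrrrrrrrrrrrrrrrrrrrrrrrrrrrrrrrrrrrrrrrrr
235 rrrrrrrrrrrrrrrrrrrrrrrrrrrrrrrrrrrrrrrrrrrrrrr
240 rrrrrrrrrrrrrrrrrrrrrrrrrrrrrrrrrrrrrrrrrrrrrrr
245 rrrrrrrrrrrrrrrrrrrrrrrrrrrrrrrrrrrrrrrrrrrrrrr
250 rrrrrrrrrrrrrrrrrrrrrrrrrrrrrrrrrrrrrrrrrrrrrrr
255 rrrrrrrrrrrrrrrrrrrrrrrrrrrrrrrrrrrrrrrrrrrrrrr
260 rrrrrrrrrrrrrrrrrrrrrrrrrrrrrrrrrrrrrrrrrrrrrrr
265 rrrrrrrrrrrrrrrrrrrrrrrrrrrrrrrrrrrrrrrrrrrrrrr
270 rrrrrrrrrrrrrrrrrrrrrrrrrrrrrrrrrrrrrrrrrrrrrrr
275 rrrrrrrrrrrrrrrrrrrrrrrrrrrrrrrrrrrrrrrrrrrrrrr
280 rrrrrrrrrrrrrrrrrrrrrrrrrrrrrrrrrrrrrrrrrrrrrrr
```

apply_moves(
  steps=[
    {"translation": [-0.025,0.018,-0.06],"rotation": [0,0,0]},
    {"translation": [-0.025,0.018,-0.14],"rotation": [0,0,0]},
    {"translation": [-0.025,0.018,-0.22],"rotation": [0,0,0]},
    {"translation": [-0.025,0.018,-0.3],"rotation": [0,0,0]},
    {"translation": [-0.025,0.018,-0.38],"rotation": [0,0,0]},
    {"translation": [-0.025,0.018,-0.44],"rotation": [0,0,0]},
    {"translation": [-0.025,0.018,-0.48],"rotation": [0,0,0]},
    {"translation": [-0.025,0.018,-0.51],"rotation": [0,0,0]},
    {"translation": [-0.025,0.018,-0.52],"rotation": [0,0,0]},
    {"translation": [-0.025,0.018,-0.52],"rotation": [0,0,0]},
  ],
)

```text
t: 34.43
eef_pos: [0.5972, 0.2885, -0.0108]
ee_rot: [-3.142, 0.0, 2.964]
force: [-0.6, 0.2, 0.0]
width: 0.0877
gripper_force: 0.0
```

apply_moves(
  steps=[
    {"translation": [0,0,0],"rotation": [0,0,0]},
    {"translation": [0,0,0],"rotation": [0,0,0]},
    {"translation": [0,0,0],"rotation": [0,0,0]},
    {"translation": [0,0,0],"rotation": [0,0,0]},
    {"translation": [0,0,0],"rotation": [0,0,0]},
    {"translation": [0,0,0],"rotation": [0,0,0]},
    {"translation": [0,0,0],"rotation": [0,0,0]},
    {"translation": [0,0,0],"rotation": [0,0,0]},
    {"translation": [0,0,0],"rotation": [0,0,0]},
    {"translation": [0,0,0],"rotation": [0,0,0]},
  ],
  jaw=0.15,
  newtons=30,
)

```text
t: 35.27
eef_pos: [0.5971, 0.2885, -0.0108]
ee_rot: [-3.142, 0.0, 2.964]
force: [-0.7, -0.2, 1.9]
width: 0.0423
gripper_force: 30.0
```

apply_moves(
  steps=[
    {"translation": [0,0,0.05],"rotation": [0,0,0]},
    {"translation": [0,0,0.12],"rotation": [0,0,0]},
    {"translation": [0,0,0.2],"rotation": [0,0,0]},
    {"translation": [0,0,0.3],"rotation": [0,0,0]},
    {"translation": [-0.02,-0.06,0.4],"rotation": [0,0,0]},
    {"translation": [-0.04,-0.14,0.5],"rotation": [0,0,0]},
    {"translation": [-0.06,-0.24,0.6],"rotation": [0,0,0]},
    {"translation": [-0.09,-0.34,0.7],"rotation": [0,0,0]},
    {"translation": [-0.12,-0.44,0.8],"rotation": [0,0,0]},
    {"translation": [-0.14,-0.54,0.8],"rotation": [0,0,0]},
  ],
)

```text
t: 36.1
eef_pos: [0.5639, 0.1532, 0.1958]
ee_rot: [3.137, 0.007, 2.965]
force: [0.4, 0.4, 0.7]
width: 0.0427
gripper_force: 30.0
```

apply_moves(
  steps=[
    {"translation": [-0.03,-0.12,0],"rotation": [0,0,0]},
    {"translation": [-0.06,-0.24,0],"rotation": [0,0,0]},
    {"translation": [-0.09,-0.36,0],"rotation": [0,0,0]},
    {"translation": [-0.12,-0.48,0],"rotation": [0,0,0]},
    {"translation": [-0.15,-0.6,0],"rotation": [0,0,0]},
    {"translation": [-0.18,-0.72,0],"rotation": [0,0,0]},
    {"translation": [-0.21,-0.84,0],"rotation": [0,0,0]},
    {"translation": [-0.24,-0.96,0],"rotation": [0,0,0]},
    {"translation": [-0.27,-1,0],"rotation": [0,0,0]},
    {"translation": [-0.28,-1,0],"rotation": [0,0,0]},
  ],
)

```text
t: 36.93
eef_pos: [0.4907, -0.0985, 0.1899]
ee_rot: [3.141, 0.0, 2.961]
force: [0.2, -0.5, -1.4]
width: 0.0428
gripper_force: 30.0
```

apply_moves(
  steps=[
    {"translation": [0,-0.03,0],"rotation": [0,0,0]},
    {"translation": [0,-0.058,-0.04],"rotation": [0,0,0]},
    {"translation": [0,-0.058,-0.14],"rotation": [0,0,0]},
    {"translation": [0,-0.058,-0.24],"rotation": [0,0,0]},
    {"translation": [0,-0.058,-0.33],"rotation": [0,0,0]},
    {"translation": [0,-0.058,-0.41],"rotation": [0,0,0]},
    {"translation": [0,-0.058,-0.47],"rotation": [0,0,0]},
    {"translation": [0,-0.058,-0.51],"rotation": [0,0,0]},
    {"translation": [0,-0.058,-0.53],"rotation": [0,0,0]},
    {"translation": [0,-0.058,-0.53],"rotation": [0,0,0]},
  ],
)

```text
t: 37.77
eef_pos: [0.4919, -0.1108, 0.0558]
ee_rot: [-3.141, -0.001, 2.965]
force: [0.1, -0.7, -0.2]
width: 0.0429
gripper_force: 30.0
```

apply_moves(
  steps=[
    {"translation": [0,0,0],"rotation": [0,0,0]},
    {"translation": [0,0,0],"rotation": [0,0,0]},
    {"translation": [0,0,0],"rotation": [0,0,0]},
    {"translation": [0,0,0],"rotation": [0,0,0]},
    {"translation": [0,0,0],"rotation": [0,0,0]},
    {"translation": [0,0,0.06],"rotation": [0,0,0]},
    {"translation": [0,0,0.16],"rotation": [0,0,0]},
    {"translation": [0,0,0.28],"rotation": [0,0,0]},
    {"translation": [0,0,0.42],"rotation": [0,0,0]},
    {"translation": [0,0,0.5],"rotation": [0,0,0]},
  ],
  jaw=-0.5,
)

```text
t: 38.6
eef_pos: [0.4932, -0.1113, 0.1855]
ee_rot: [3.141, 0.004, 2.964]
force: [2.1, 0.1, 0.5]
width: 0.0657
gripper_force: 0.0
```

```bash
python3 - <<'E'
from h import *
im=grab_frame("wrist"); cv2.imwrite("pics/w16.png",im); m=camera_model("wrist")
s=get_state(); print(s["eef_pos"],s["ee_rot"]); print("predB",proj(m,(.4902,-.113,.092)),"predA",proj(m,(.561,-.0635,.092)),"spline",proj(m,(.5503,-.1235,.136)))
asc(im,150,285,210,350,5,3)
t=grab_frame("scene"); cv2.imwrite("pics/s16.png",t); ms=camera_model("scene")
print("upper px", [proj(ms,p) for p in ((.4384,.173,.009),)])
E
```

```text
[ 0.49503771 -0.11140138  0.18865852] [3.14056317 0.00887988 2.96493626]
predB (np.float64(269.13924174550215), np.float64(198.3781901387141)) predA (np.float64(343.3149125985516), np.float64(269.7651260309469)) spline (np.float64(269.17734769205157), np.float64(296.8802189596321))
150 WWWWWWWWWWWWWWWWWWWWWWWWWWWWWWWWWWWWWWWWWWWWWWW
155 WWWWWWWWWWWWWWWWWWWWWWWWWWWWWWWWWWWWWWWWWWWWWWW
160 WWWWWWWWWWWWWWWWWWWWWWWWWWWWWWWWWWWWWWWWWWWWWWW
165 WWWWWWWWWWWWWWWWWWWWWWWWWWWWWWWWWWWWWWWWWWWWWWW
170 WWWWWWWWWWWWWWWWWWWWWWWWWWWWWWWWWWWWWWWWWWWWWWW
175 WWWWWWWWWWWWWWWWWWWWWWWWWWWWWWWWWWWWWWWWWWWWWWW
180 WWWWWWWWWWWWWWWWWgggggggggWWWWWWWWWWWWWWWWWWWWW
185 WWWWWWWWWWWWWWWgggWWWWWWWWggWWWWWWWWWWWWWWWWWWW
190 WWWWWWWWWWWWWWgggggWWWWWWWWWgWWWWWWWWWWWWWWWWWW
195 WWWWWWWWWWWWWWgggWWWWWWWWWWggWWWWWWWWWWWWWWWWWW
200 WWWWWWWWWWWWWgggWWWWWWWWWWWgggWWWWWWWWWWWWWWWWW
205 WWWWWWWWWWWWWgggWWWWWWWWWWWWggWWWWWWWWWWWWWWWWW
210 WWW....WWWWWWgggWWWWWWWWWWWWggWWWWWWWWWWWWWWWWW
215 WWWg...WWWWWWWggWWWWWWWWWWWggWWWWWWWg...WWWWWWW
220 WWWWWWWWWWWWWWggggWWWWWWWggggWWWWWWWgg..WWWWWWW
225 WWWWWWWWWWWWWWWWWgggggggggWWWWWWWWWWWWWWWWWWWWW
230 WWWWWWWWWWWWWWWWWWWWWWWWWWWWWWWWWWWWWWWWWWWWWWW
235 WWWWWWWWWWWWWWWWWWWWWWWWWWWWWWWWWWWWWWWWWWWWWWW
240 WWWWWWWWWWWWWWWWWg#####.gWWWWWWWWWWWWWWWWgggggg
245 WWWWWWWWWWWWWWg###########.WWWWWWWWWWWWgggggggW
250 WWWWWWWWWWWWWg#############.WWWWWWWWWgggWWWWWg#
255 WWWWWWWWWWWWW######.########.WWWWWWWggWWWWWWW.#
260 WWWWWWWWWWWWg###gWWWWWWWgg###gWWWWWWgWWWWWWWW##
265 WWWWWWWWWWWW#gWWWWW#..ggWWWg#.WWWWWWWWWWWWWWW##
270 WWWWWWWWWWWWWWggWWWg....#gWWg#WWWWWWWWWWWWWWW##
275 WWWWWWWWWWWgWg..g.......gWWWWgWWWWWWWWWWWWWWW##
280 WWWWWWWWWWWWW.......g....gWggWWWWWWWWWWWWWWWW##
upper px [(np.float64(290.0796286601537), np.float64(191.82412171646044))]
```

Low B stands on the lower platter with its facet at (274,204), clear of the hub and of low A. Now to look at the other platter.

apply_moves(
  steps=[
    {"translation": [-0.02,0.06,0.05],"rotation": [0,0,0]},
    {"translation": [-0.04,0.16,0.05],"rotation": [0,0,0]},
    {"translation": [-0.06,0.28,0.05],"rotation": [0,0,0]},
    {"translation": [-0.08,0.42,0.05],"rotation": [0,0,0]},
    {"translation": [-0.1,0.56,0.05],"rotation": [0,0,0]},
    {"translation": [-0.12,0.7,0.05],"rotation": [0,0,0]},
    {"translation": [-0.15,0.84,0.05],"rotation": [0,0,0]},
    {"translation": [-0.18,0.98,0.05],"rotation": [0,0,0]},
    {"translation": [-0.22,1,0.05],"rotation": [0,0,0]},
    {"translation": [-0.22,1,0.05],"rotation": [0,0,0]},
  ],
  jaw=-1,
)

```text
t: 39.53
eef_pos: [0.4355, 0.1405, 0.1938]
ee_rot: [-3.142, -0.001, 2.967]
force: [-0.0, -1.4, -0.3]
width: 0.0876
gripper_force: 0.0
```

apply_moves(
  steps=[
    {"translation": [0,0.05,0],"rotation": [0,0,0]},
    {"translation": [0,0.1,-0.05],"rotation": [0,0,0]},
    {"translation": [0,0.14,-0.1],"rotation": [0,0,0]},
    {"translation": [0,0.14,-0.15],"rotation": [0,0,0]},
    {"translation": [0,0.14,-0.2],"rotation": [0,0,0]},
    {"translation": [0,0.14,-0.2],"rotation": [0,0,0]},
    {"translation": [0,0.14,-0.2],"rotation": [0,0,0]},
    {"translation": [0,0.14,-0.2],"rotation": [0,0,0]},
    {"translation": [0,0.14,-0.2],"rotation": [0,0,0]},
    {"translation": [0,0.14,-0.2],"rotation": [0,0,0]},
  ],
)

```text
t: 40.37
eef_pos: [0.4375, 0.1741, 0.1449]
ee_rot: [3.141, 0.001, 2.964]
force: [0.2, 0.7, -0.4]
width: 0.0874
gripper_force: 0.0
```

```bash
python3 - <<'E'
from h import *
im=grab_frame("wrist"); cv2.imwrite("pics/w17.png",im); m=camera_model("wrist")
s=get_state(); print(s["eef_pos"],s["ee_rot"],m["xyz"])
hv=cv2.cvtColor(im,cv2.COLOR_BGR2HSV); mask=(hv[...,1]<105); mask[240:]=0; mask[:,:120]=0
mask=cv2.morphologyEx(mask.astype(np.uint8),cv2.MORPH_OPEN,np.ones((5,5)))
for e,A in ell(mask,8000): print(e,A,cast(m,*e[0],.009))
u,v=[int(x) for x in proj(m,(.438,.173,.04))]; print("hub",u,v)
cv2.imwrite("pics/c17.png",cv2.resize(im[v-60:v+60,u-60:u+60],None,fx=5,fy=5,interpolation=cv2.INTER_CUBIC))
E
```

```text
[0.43741664 0.17410773 0.14484061] [3.14055374e+00 7.74824736e-04 2.96370161e+00] [0.36444173 0.18748409 0.32500044]
((274.2729187011719, 191.9635467529297), (189.54454040527344, 194.8468017578125), 89.53583526611328) 23092.0 [0.43636419 0.1760251  0.009     ]
hub 271 203
```

View pics/c17.png

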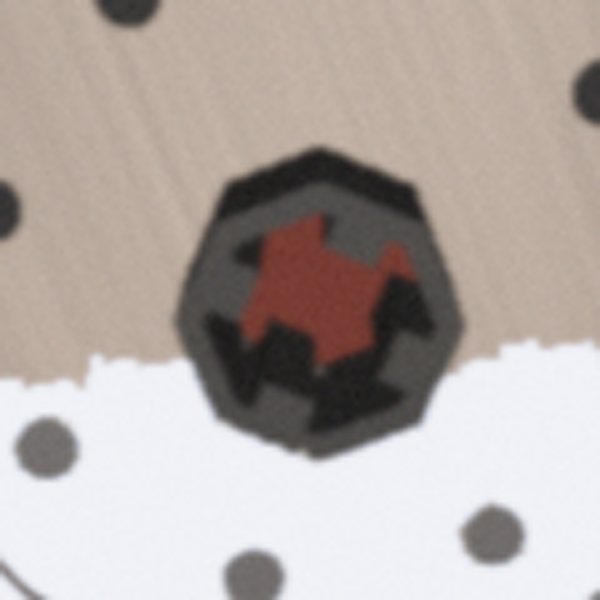

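The crop shows the short hub's top centred at about (319,320). Its lands are at (360,235), (225,283), (285,405) and (410,360).

```bash
python3 - <<'E'
from h import *
m=camera_model("wrist")
V=[(320,182),(418,222),(463,322),(420,422),(317,460),(218,418),(177,318),(220,218)]
f=lambda a,b,z=.04: cast(m,211+a/5,143+b/5,z)[:2]
P=np.array([f(*v) for v in V]); c=P.mean(0); d=P-c
ang=np.degrees(np.arctan2(d[:,1],d[:,0])); a=np.degrees(np.angle(np.exp(8j*np.radians(ang)).sum()))/8
print(c,np.linalg.norm(d,axis=1).round(4),"flats mod45",a+22.5)
L=[f(*p) for p in [(360,235),(225,283),(285,405),(410,360)]]
print("lands",np.degrees(np.arctan2(*(L[0]-L[2])[::-1])),np.degrees(np.arctan2(*(L[1]-L[3])[::-1])), np.degrees(get_state()["ee_rot"]))
E
```

```text
[0.44195456 0.17534174] [0.023  0.0228 0.0233 0.0238 0.0237 0.0233 0.023  0.0233] flats mod45 11.676735280219573
lands 146.82895830215858 -123.56198598269195 [1.79940475e+02 4.43941873e-02 1.69807594e+02]
```

apply_moves(
  steps=[
    {"translation": [0.018,0.005,0],"rotation": [0,0,0.2]},
    {"translation": [0.018,0.005,-0.04],"rotation": [0,0,0.4]},
    {"translation": [0.018,0.005,-0.1],"rotation": [0,0,0.6]},
    {"translation": [0.018,0.005,-0.18],"rotation": [0,0,0.73]},
    {"translation": [0.018,0.005,-0.28],"rotation": [0,0,0.73]},
    {"translation": [0.018,0.005,-0.38],"rotation": [0,0,0.73]},
    {"translation": [0.018,0.005,-0.46],"rotation": [0,0,0.73]},
    {"translation": [0.018,0.005,-0.51],"rotation": [0,0,0.73]},
    {"translation": [0.018,0.005,-0.54],"rotation": [0,0,0.73]},
    {"translation": [0.018,0.005,-0.54],"rotation": [0,0,0.73]},
  ],
)

```text
t: 41.25
eef_pos: [0.441, 0.1747, 0.008]
ee_rot: [-3.14, -0.002, -2.937]
force: [-0.2, 0.8, 0.2]
width: 0.0876
gripper_force: 0.0
```

apply_moves(
  steps=[
    {"translation": [0,0,0],"rotation": [0,0,0]},
    {"translation": [0,0,0],"rotation": [0,0,0]},
    {"translation": [0,0,0],"rotation": [0,0,0]},
    {"translation": [0,0,0],"rotation": [0,0,0]},
    {"translation": [0,0,0],"rotation": [0,0,0]},
    {"translation": [0,0,0],"rotation": [0,0,0]},
    {"translation": [0,0,0],"rotation": [0,0,0]},
    {"translation": [0,0,0],"rotation": [0,0,0]},
    {"translation": [0,0,0],"rotation": [0,0,0]},
    {"translation": [0,0,0],"rotation": [0,0,0]},
  ],
  jaw=1,
  newtons=50,
)

```text
t: 42.08
eef_pos: [0.4416, 0.1751, 0.0093]
ee_rot: [-3.142, 0.0, -2.937]
force: [-0.7, -2.2, 5.5]
width: 0.0429
gripper_force: 50.0
```

apply_moves(
  steps=[
    {"translation": [0,0,0.05],"rotation": [0,0,0]},
    {"translation": [0,0,0.12],"rotation": [0,0,0]},
    {"translation": [0,0,0.2],"rotation": [0,0,0]},
    {"translation": [0,0,0.3],"rotation": [0,0,0]},
    {"translation": [0,0,0.4],"rotation": [0,0,0]},
    {"translation": [0,0,0.5],"rotation": [0,0,0]},
    {"translation": [0,0,0.6],"rotation": [0,0,0]},
    {"translation": [0,0,0.7],"rotation": [0,0,0]},
    {"translation": [0,0,0.78],"rotation": [0,0,0]},
    {"translation": [0,0,0.78],"rotation": [0,0,0]},
  ],
)

```text
t: 42.92
eef_pos: [0.4432, 0.1764, 0.2078]
ee_rot: [3.139, 0.005, -2.936]
force: [0.6, -0.0, -1.3]
width: 0.0432
gripper_force: 50.0
```

apply_moves(
  steps=[
    {"translation": [0.03,-0.08,0],"rotation": [0,0,-0.08]},
    {"translation": [0.06,-0.17,0],"rotation": [0,0,-0.16]},
    {"translation": [0.09,-0.26,0],"rotation": [0,0,-0.24]},
    {"translation": [0.12,-0.35,0],"rotation": [0,0,-0.32]},
    {"translation": [0.15,-0.44,0],"rotation": [0,0,-0.4]},
    {"translation": [0.18,-0.53,0],"rotation": [0,0,-0.48]},
    {"translation": [0.22,-0.62,0],"rotation": [0,0,-0.56]},
    {"translation": [0.26,-0.71,0],"rotation": [0,0,-0.64]},
    {"translation": [0.29,-0.8,0],"rotation": [0,0,-0.7]},
    {"translation": [0.32,-0.88,0],"rotation": [0,0,-0.73]},
  ],
)

```text
t: 43.75
eef_pos: [0.5209, -0.0461, 0.2024]
ee_rot: [-3.141, -0.003, 2.962]
force: [0.1, -0.6, -3.1]
width: 0.0434
gripper_force: 50.0
```

apply_moves(
  steps=[
    {"translation": [0.03,-0.08,0],"rotation": [0,0,-0.08]},
    {"translation": [0.06,-0.16,0],"rotation": [0,0,-0.16]},
    {"translation": [0.09,-0.24,0],"rotation": [0,0,-0.24]},
    {"translation": [0.11,-0.3,0],"rotation": [0,0,-0.32]},
    {"translation": [0.115,-0.315,0],"rotation": [0,0,-0.4]},
    {"translation": [0.115,-0.315,0],"rotation": [0,0,-0.46]},
    {"translation": [0.115,-0.315,0],"rotation": [0,0,-0.5]},
    {"translation": [0.115,-0.315,0],"rotation": [0,0,-0.5]},
    {"translation": [0.115,-0.315,0],"rotation": [0,0,-0.5]},
    {"translation": [0.115,-0.315,0],"rotation": [0,0,-0.5]},
  ],
)

```text
t: 44.58
eef_pos: [0.5501, -0.1232, 0.2037]
ee_rot: [-3.141, -0.001, 2.703]
force: [0.6, -0.3, -2.5]
width: 0.0432
gripper_force: 50.0
```

apply_moves(
  steps=[
    {"translation": [0.002,-0.002,-0.05],"rotation": [0,0,0]},
    {"translation": [0.002,-0.002,-0.1],"rotation": [0,0,0]},
    {"translation": [0.002,-0.002,-0.14],"rotation": [0,0,0]},
    {"translation": [0.002,-0.002,-0.17],"rotation": [0,0,0]},
    {"translation": [0.002,-0.002,-0.2],"rotation": [0,0,0]},
    {"translation": [0.002,-0.002,-0.22],"rotation": [0,0,0]},
    {"translation": [0.002,-0.002,-0.24],"rotation": [0,0,0]},
    {"translation": [0.002,-0.002,-0.26],"rotation": [0,0,0]},
    {"translation": [0.002,-0.002,-0.275],"rotation": [0,0,0]},
    {"translation": [0.002,-0.002,-0.28],"rotation": [0,0,0]},
  ],
)

```text
t: 45.42
eef_pos: [0.5506, -0.1241, 0.1336]
ee_rot: [-3.141, -0.001, 2.702]
force: [-0.0, 0.3, -3.2]
width: 0.0434
gripper_force: 50.0
```

apply_moves(
  steps=[
    {"translation": [0,0,-0.01],"rotation": [0,0,0]},
    {"translation": [0,0,-0.02],"rotation": [0,0,0]},
    {"translation": [0,0,-0.03],"rotation": [0,0,0]},
    {"translation": [0,0,-0.038],"rotation": [0,0,0]},
    {"translation": [0,0,-0.044],"rotation": [0,0,0]},
    {"translation": [0,0,-0.05],"rotation": [0,0,0]},
    {"translation": [0,0,-0.054],"rotation": [0,0,0]},
    {"translation": [0,0,-0.056],"rotation": [0,0,0]},
    {"translation": [0,0,-0.056],"rotation": [0,0,0]},
    {"translation": [0,0,-0.056],"rotation": [0,0,0]},
  ],
)

```text
t: 46.25
eef_pos: [0.5508, -0.1241, 0.1202]
ee_rot: [-3.142, 0.0, 2.702]
force: [0.4, -0.2, -2.7]
width: 0.043
gripper_force: 50.0
```

apply_moves(
  steps=[
    {"translation": [0,0,0],"rotation": [0,0,0]},
    {"translation": [0,0,0],"rotation": [0,0,0]},
    {"translation": [0,0,0],"rotation": [0,0,0]},
    {"translation": [0,0,0],"rotation": [0,0,0]},
    {"translation": [0,0,0],"rotation": [0,0,0]},
    {"translation": [0,0,0.06],"rotation": [0,0,0]},
    {"translation": [0,0,0.16],"rotation": [0,0,0]},
    {"translation": [0,0,0.28],"rotation": [0,0,0]},
    {"translation": [0,0,0.42],"rotation": [0,0,0]},
    {"translation": [0,0,0.5],"rotation": [0,0,0]},
  ],
  jaw=-1,
)

```text
t: 47.08
eef_pos: [0.5519, -0.1244, 0.2492]
ee_rot: [3.141, 0.004, 2.703]
force: [0.5, -0.3, 0.8]
width: 0.0872
gripper_force: 0.0
```

```bash
python3 - <<'E'
from h import *
im=grab_frame("wrist"); cv2.imwrite("pics/w18.png",im); m=camera_model("wrist")
s=get_state(); print(s["eef_pos"],s["ee_rot"])
for z in (.12,.13): print("axis px at",z,proj(m,(.5503,-.1235,z)))
hv=cv2.cvtColor(im,cv2.COLOR_BGR2HSV)
d=(hv[...,2]<75).astype(np.uint8); d[:120]=0; d[242:]=0; d[:,:200]=0; d[:,340:]=0
n,l,st,c=cv2.connectedComponentsWithStats(d); print([(st[i].tolist(),c[i].round(1)) for i in range(1,n) if st[i][4]>150])
ms=camera_model("scene"); t=grab_frame("top"); cv2.imwrite("pics/t18.png",t); mt=camera_model("top")
hv=cv2.cvtColor(t,cv2.COLOR_BGR2HSV)
mask=((hv[...,1]<110)&(hv[...,2]>110)).astype(np.uint8); mask[:,:140]=0; mask[:,268:]=0; mask[:150]=0; mask[310:]=0
n,l,st,c=cv2.connectedComponentsWithStats(mask)
for i in range(1,n):
    if st[i][4]>40: print(st[i],c[i],cast(mt,*c[i],.035))
E
```

```text
[ 0.5534537  -0.12465365  0.25250124] [3.13896996 0.00854542 2.70294539]
axis px at 0.12 (np.float64(272.0994369601625), np.float64(189.51185786502325))
axis px at 0.13 (np.float64(272.10388232373873), np.float64(192.17256371795293))
[([246, 169, 54, 59, 2024], array([272.7, 198.4]))]
[  155   172   113   138 12292] [219.27578913 237.90196876] [0.49910273 0.14175279 0.035     ]
```

apply_moves(
  steps=[
    {"translation": [0.02,0.08,0],"rotation": [0,0,0]},
    {"translation": [0.04,0.2,0],"rotation": [0,0,0]},
    {"translation": [0.07,0.34,0],"rotation": [0,0,0]},
    {"translation": [0.1,0.48,0],"rotation": [0,0,0]},
    {"translation": [0.13,0.62,0],"rotation": [0,0,0]},
    {"translation": [0.16,0.76,-0.1],"rotation": [0,0,0]},
    {"translation": [0.18,0.9,-0.2],"rotation": [0,0,0]},
    {"translation": [0.184,0.976,-0.3],"rotation": [0,0,0]},
    {"translation": [0.184,0.976,-0.36],"rotation": [0,0,0]},
    {"translation": [0.184,0.976,-0.36],"rotation": [0,0,0]},
  ],
)

```text
t: 48.02
eef_pos: [0.5941, 0.1205, 0.1504]
ee_rot: [-3.136, -0.005, 2.704]
force: [-0.9, -1.2, 0.1]
width: 0.0876
gripper_force: 0.0
```

```bash
python3 - <<'E'
from h import *
im=grab_frame("wrist"); cv2.imwrite("pics/w19.png",im); m=camera_model("wrist")
s=get_state(); print(s["eef_pos"],s["ee_rot"]); print("pred top",proj(m,(.598,.1195,.048)),"foot",proj(m,(.598,.1195,0)))
asc(im,150,285,180,360,5,3)
E
```

```text
[0.59539678 0.11991819 0.15290591] [-3.13786675e+00 -2.88218275e-03  2.70322361e+00]
pred top (np.float64(274.22553703626534), np.float64(205.83422569271556)) foot (np.float64(274.2458918220321), np.float64(192.5995675979193))
150 RRRRRRRRRRRRRRRRRRRRRRRRRRRRRRRRRRRRRRRRRRRRRRRRRRRRRRRRRRRR
155 RRRRRRRRRRRRRRRRRRRRRRRRRRRRRRRRRRRRRRRRRRRRRRRRRRRRRRRRRRRR
160 RRRRRRRRRRRRRRRRRRRRRRRRRRRRRRRRRRRRRRRRRRRRRRRRRRRRRRRRRRRR
165 RRRRRRRRRRRRRRRRRRRRRRRRRRRRR.gggggRRRRRRRRRRRRRRRRRRRRRRRRR
170 RRRRRRRRRRRRRRRRRRRRRRRRRRRgggggggggg.RRRRRRRRRRRRRRRRRRRRRR
175 RRRRRRRRRRRRRRRRRRRRRRRRRggggggggggggggRRRRRRRRRRRRRRRRRRRRR
180 RRRRRRRRRRRRRRRRRRRRRRRRRgggggggggggggggRRRRRRRRRRRRRRRRRRRR
185 RRRRRRRRRRRRRRRRRRRRRRRRgggggWWWWWWWggggRRRRRRRRRRRRRRRRRRRR
190 RRRRRRRRRRRRRRRRRRRRRRRRgggWWWWWWWWWWWgggRRRRRRRRRRRRRRRRRRR
195 RRRRRRRRRRRRRRRRRRRRRRRggggWWWWWWWWWWWggg.RRRRRRRRRRRRRRRRRR
200 RRRRRRRRRRRRRRRRRRRRRRRRggWWWWWWWWWWWWgggRRRRRRRRRRRRRRRRRRR
205 RRRRRRRRRRRRRRRRRRRRRRRRgggWWWWWWWWWWWgg.RRRRRRRRRRRRRRRRRRR
210 RRRRRRRRRRRRRRRRrRRRRRRRrggWWWWWWWWWWgggRRrrrrrrrrRRRRRRRRRR
215 rrrrrrrrrrrrrrrrrrrrrrrr
[... 181 characters left out ...]
rrrrrrrrrrrrrrrrrrrrrrrrrrrrrrrrrrrrrrrrrrrrrrrrrr
235 rrrrrrrrrrrrrrrrrrrrrrrrrrrrrrrrrrrrrrrrrrrrrrrrrrrrrrrrrrrr
240 rrrrrrrrrrrrrrrrrrrrrrrrrrrrrrrrrrrrrrrrrrrrrrrrrrrrrrrrrrrr
245 rrrrrrrrrrrrrrrrrrrrrrrrrrrrrrrrrrrrrrrrrrrrrrrrrrrrrrrrrrrr
250 rrrrrrrrrrrrrrrrrrrrrrrrrrrrrrrrrrrrrrrrrrrrrrrrrrrrrrrrrrrr
255 rrrrrrrrrrrrrrrrrrrrrrrrrrrrrrrrrrrrrrrrrrrrrrrrrrrrrrrrrrrr
260 rrrrrrrrrrrrrrrrrrrrrrrrrrrrrrrrrrrrrrrrrrrrrrrrrrrrrrrrrrrr
265 rrrrrrrrrrrrrrrrrrrrrrrrrrrrrrrrrrrrrrrrrrrrrrrrrrrrrrrrrrrr
270 rrrrrrrrrrrrrrrrrrrrrrrrrrrrrrrrrrrrrrrrrrrrrrrrrrrrrrrrrrrr
275 Rrrrrrrrrrrrrrrrrrrrrrrrrrrrrrrrrrrrrrrrrrrrrrrrrrrrrrrrrrrr
280 Rrrrrrrrrrrrrrrrrrrrrrrrrrrrrrrrrrrrrrrrrrrrrrrrrrrrrrrrrrrr
```

apply_moves(
  steps=[
    {"translation": [0,0.01,-0.06],"rotation": [0,0,0]},
    {"translation": [0,0.012,-0.12],"rotation": [0,0,0]},
    {"translation": [0,0.012,-0.18],"rotation": [0,0,0]},
    {"translation": [0,0.012,-0.24],"rotation": [0,0,0]},
    {"translation": [0,0.012,-0.28],"rotation": [0,0,0]},
    {"translation": [0,0.012,-0.3],"rotation": [0,0,0]},
    {"translation": [0,0.012,-0.3],"rotation": [0,0,0]},
    {"translation": [0,0.012,-0.3],"rotation": [0,0,0]},
    {"translation": [0,0.012,-0.3],"rotation": [0,0,0]},
    {"translation": [0,0.012,-0.3],"rotation": [0,0,0]},
  ],
)

```text
t: 48.9
eef_pos: [0.5974, 0.1231, 0.0812]
ee_rot: [3.14, 0.001, 2.702]
force: [1.5, 0.5, 0.8]
width: 0.0878
gripper_force: 0.0
```

Now dx −2 mm and down 77 mm, then close.

apply_moves(
  steps=[
    {"translation": [-0.008,0,-0.04],"rotation": [0,0,0]},
    {"translation": [-0.008,0,-0.09],"rotation": [0,0,0]},
    {"translation": [-0.008,0,-0.14],"rotation": [0,0,0]},
    {"translation": [-0.008,0,-0.19],"rotation": [0,0,0]},
    {"translation": [-0.008,0,-0.24],"rotation": [0,0,0]},
    {"translation": [-0.008,0,-0.28],"rotation": [0,0,0]},
    {"translation": [-0.008,0,-0.3],"rotation": [0,0,0]},
    {"translation": [-0.008,0,-0.308],"rotation": [0,0,0]},
    {"translation": [-0.008,0,-0.308],"rotation": [0,0,0]},
    {"translation": [-0.008,0,-0.308],"rotation": [0,0,0]},
  ],
)

```text
t: 49.73
eef_pos: [0.5951, 0.1231, 0.0035]
ee_rot: [3.141, 0.0, 2.702]
force: [0.3, -0.6, 0.5]
width: 0.0874
gripper_force: 0.0
```

apply_moves(
  steps=[
    {"translation": [0,0,0],"rotation": [0,0,0]},
    {"translation": [0,0,0],"rotation": [0,0,0]},
    {"translation": [0,0,0],"rotation": [0,0,0]},
    {"translation": [0,0,0],"rotation": [0,0,0]},
    {"translation": [0,0,0],"rotation": [0,0,0]},
    {"translation": [0,0,0],"rotation": [0,0,0]},
    {"translation": [0,0,0],"rotation": [0,0,0]},
    {"translation": [0,0,0],"rotation": [0,0,0]},
    {"translation": [0,0,0],"rotation": [0,0,0]},
    {"translation": [0,0,0],"rotation": [0,0,0]},
  ],
  jaw=0.2,
  newtons=30,
)

```text
t: 50.57
eef_pos: [0.5948, 0.1229, 0.0032]
ee_rot: [3.142, 0.0, 2.702]
force: [-0.4, -0.1, 1.5]
width: 0.0447
gripper_force: 30.0
```

apply_moves(
  steps=[
    {"translation": [0,0,0.05],"rotation": [0,0,0]},
    {"translation": [0,0,0.13],"rotation": [0,0,0]},
    {"translation": [0,0,0.23],"rotation": [0,0,0]},
    {"translation": [0,0,0.33],"rotation": [0,0,0]},
    {"translation": [0,0,0.43],"rotation": [0,0,0]},
    {"translation": [0,0,0.53],"rotation": [0,0,0]},
    {"translation": [0,0,0.63],"rotation": [0,0,0]},
    {"translation": [0,0,0.73],"rotation": [0,0,0]},
    {"translation": [0,0,0.81],"rotation": [0,0,0]},
    {"translation": [0,0,0.81],"rotation": [0,0,0]},
  ],
)

```text
t: 51.4
eef_pos: [0.597, 0.1236, 0.2106]
ee_rot: [3.137, 0.005, 2.703]
force: [1.1, 1.1, -0.8]
width: 0.0447
gripper_force: 30.0
```

apply_moves(
  steps=[
    {"translation": [-0.05,-0.1,0],"rotation": [0,0,0]},
    {"translation": [-0.1,-0.2,0],"rotation": [0,0,0]},
    {"translation": [-0.15,-0.31,0],"rotation": [0,0,0]},
    {"translation": [-0.2,-0.43,0],"rotation": [0,0,0]},
    {"translation": [-0.25,-0.55,0],"rotation": [0,0,0]},
    {"translation": [-0.3,-0.67,0],"rotation": [0,0,0]},
    {"translation": [-0.34,-0.79,0],"rotation": [0,0,0]},
    {"translation": [-0.381,-0.892,0],"rotation": [0,0,0]},
    {"translation": [-0.381,-0.892,0],"rotation": [0,0,0]},
    {"translation": [-0.381,-0.892,0],"rotation": [0,0,0]},
  ],
)

```text
t: 52.23
eef_pos: [0.4988, -0.1012, 0.2054]
ee_rot: [3.141, -0.0, 2.7]
force: [0.4, 0.4, 0.2]
width: 0.0448
gripper_force: 30.0
```

Down 84.5 mm to 0.121, then release.

apply_moves(
  steps=[
    {"translation": [0,0,-0.05],"rotation": [0,0,0]},
    {"translation": [0,0,-0.11],"rotation": [0,0,0]},
    {"translation": [0,0,-0.17],"rotation": [0,0,0]},
    {"translation": [0,0,-0.22],"rotation": [0,0,0]},
    {"translation": [0,0,-0.26],"rotation": [0,0,0]},
    {"translation": [0,0,-0.3],"rotation": [0,0,0]},
    {"translation": [0,0,-0.32],"rotation": [0,0,0]},
    {"translation": [0,0,-0.335],"rotation": [0,0,0]},
    {"translation": [0,0,-0.335],"rotation": [0,0,0]},
    {"translation": [0,0,-0.335],"rotation": [0,0,0]},
  ],
)

```text
t: 53.07
eef_pos: [0.5, -0.1, 0.1223]
ee_rot: [3.141, 0.001, 2.702]
force: [0.6, 0.4, -0.6]
width: 0.0448
gripper_force: 30.0
```

apply_moves(
  steps=[
    {"translation": [0,0,0],"rotation": [0,0,0]},
    {"translation": [0,0,0],"rotation": [0,0,0]},
    {"translation": [0,0,0],"rotation": [0,0,0]},
    {"translation": [0,0,0],"rotation": [0,0,0]},
    {"translation": [0,0,0],"rotation": [0,0,0]},
    {"translation": [0,0,0.06],"rotation": [0,0,0]},
    {"translation": [0,0,0.16],"rotation": [0,0,0]},
    {"translation": [0,0,0.28],"rotation": [0,0,0]},
    {"translation": [0,0,0.42],"rotation": [0,0,0]},
    {"translation": [0,0,0.5],"rotation": [0,0,0]},
  ],
  jaw=-0.5,
)

```text
t: 53.9
eef_pos: [0.5006, -0.1003, 0.2507]
ee_rot: [3.14, 0.004, 2.702]
force: [1.3, -0.3, 0.4]
width: 0.0655
gripper_force: 0.0
```

```bash
python3 - <<'E'
from h import *
im=grab_frame("wrist"); cv2.imwrite("pics/w20.png",im); m=camera_model("wrist")
s=get_state(); print(s["eef_pos"],s["width"]); print("tall",proj(m,(.4995,-.1,.164)),"axis hub top",proj(m,(.5503,-.1235,.15)))
asc(im,130,285,150,400,6,4)
E
```

```text
[ 0.50220612 -0.10050116  0.25389029] 0.06582913607990444
tall (np.float64(271.53892194308594), np.float64(203.0865659832465)) axis hub top (np.float64(272.0019920182762), np.float64(262.78844866882537))
130 rrrrrrrrrrrRRRRRRRR#.ggWWWWWWWWWWWWWWWWWWWWWWWWWWWWWWrrrrrrrrrr
136 rrrrrrrrrrrrRRRRgggWWWWWWWWWWWWWWWWWWWWWWWWWWWWWWWWWWgrrrrrrrrr
142 rrrrrrrrrrrRR.ggWWWWWWWWWWWWWWWWWWWWWWWWWWWWWWWWWWWWWWrrrrrrrrr
148 rrrrrrrrggggWWWWWWWWWWWWWWWWWWWWWWWWWWWWWWWWWWWWWWWWWWgrrrrrrrr
154 rrrrRggWWWWWWWWWWWWWWWWWWWWWWWWWWWWWWWWWWWWWWWWWWWWWWWWrrrrrrrr
160 r.ggWWWWWWWWWWWWWWWWWWWWWWWWWWWWWWWWWWWWWWWWWWWWWWWWWWWWrrrrrrr
166 WWWWWWWWWWWWWWWWWWWWWWWWWWWWWWWWWWWWWWWWWWWWWWWWWWWWWWWWrrrrrrr
172 WWWWWWWWWWWWWWWWWWWWWWWWWWWggggggggWWWWWWWWWWWWWWWWWWWWWWrrrrrr
178 WWWWWWWWWWWWWWWWWWWWWWWWWWgggggggggggWWWWWWWWWWWWWWWWWWWWrrrrrr
184 WWWWWWWWWWWWWWWWWWWWWWWWWggggggggggggWWWWWWWWWWWWWWWWWWWWWrrrrr
190 WWWWWWWWWWWWWWWWWWWWWWWWWggggWWWWgggggWWWWWWWWWWWWWWWWWWWW.rrrr
196 WWWWWWWWWWWWWWWWWWWWWWWWgggWWWWWWWWgggWg.gWWWWWWWWWWWWWWWWWrrrr
202 WWWWWWWWWWWWWWWWWWWWWWWWgggWWWWWWWWWggW...WWWWWWWWWWWWWWWWW.rrr
208 WWWWWWWW
[... 171 characters left out ...]
WWWWWWWWWWWWWWWWWWrr
226 gWWWWWWWWWWWWWWWWWWWWWWWWWWWWgggggWWWWWWWWWWWWWWWWWWWWWWWWWWW.r
232 #gWWWWWWWWWWWWWWWWWWWWWWWWWW.#####WWWWWWWWWWWWWWWWWWWWWWWWWWWWr
238 ##gWWWWWWWWWWWWWWWWWWWWWWWg########.WWWWWWWWWWggWWWWWWWWWWWWWW.
244 R#.WWWWWWWWWWWWWWWWWWWWWWg##WWWWWW.##WWWWWWWWWggWWWWWWWWWWWWWWW
250 rR#Rgggggggg.WWWWWWWWWWWW#gWg.WgggWg#WWWWWWWWWWWW..WggggggWWWWW
256 rr#ggggggg.##WWWWWWWWWWWWWWWWggggWWWWgWWWWWWWWWWW###gggggggWWWW
262 rrggggggg.###ggggWWWWWWWWWWWgWWWWgWWgWWWWWWWWWWWW####gggggggWWW
268 rgggggggg####gWgWWWWWWWWWW###WWWW###gWWWWWWWWWWWW#####ggggggggW
274 gggggggg#####gWWWWWWWWWWWW#g#.WWg#g#gWWWWWWWWWWWW#####.gggggggg
280 ggggggg#######WWWWWWWWWWWWWWWg###WWWWWWWWWWWgWWWW######.ggggggg
```

The tall weight is upright on the upper platter, with its facet at (274,205). Next the hood: close the fingers, rise, turn so they are aligned along the hinge, and go behind it.

apply_moves(
  steps=[
    {"translation": [0,0,0.1],"rotation": [0,0,0.1]},
    {"translation": [0,0,0.22],"rotation": [0,0,0.3]},
    {"translation": [0,0,0.36],"rotation": [0,0,0.5]},
    {"translation": [0,0,0.5],"rotation": [0,0,0.7]},
    {"translation": [0,0,0.62],"rotation": [0,0,0.9]},
    {"translation": [0,0,0.72],"rotation": [0,0,1]},
    {"translation": [0,0,0.8],"rotation": [0,0,1]},
    {"translation": [0,0,0.8],"rotation": [0,0,1]},
    {"translation": [0,0,0.8],"rotation": [0,0,1]},
    {"translation": [0,0,0.8],"rotation": [0,0,1]},
  ],
  jaw=1,
)

```text
t: 54.78
eef_pos: [0.4993, -0.0999, 0.4461]
ee_rot: [3.141, -0.001, -3.058]
force: [-0.4, 0.5, -1.7]
width: 0.0049
gripper_force: 0.0
```

apply_moves(
  steps=[
    {"translation": [0.02,-0.06,0],"rotation": [0,0,0.2]},
    {"translation": [0.04,-0.12,0],"rotation": [0,0,0.4]},
    {"translation": [0.06,-0.2,0],"rotation": [0,0,0.6]},
    {"translation": [0.08,-0.28,0],"rotation": [0,0,0.8]},
    {"translation": [0.1,-0.36,0],"rotation": [0,0,1]},
    {"translation": [0.12,-0.44,0],"rotation": [0,0,1]},
    {"translation": [0.14,-0.5,0],"rotation": [0,0,1]},
    {"translation": [0.16,-0.56,0],"rotation": [0,0,1]},
    {"translation": [0.16,-0.6,0],"rotation": [0,0,1]},
    {"translation": [0.16,-0.6,0],"rotation": [0,0,1]},
  ],
)

```text
t: 55.62
eef_pos: [0.5393, -0.2514, 0.445]
ee_rot: [3.139, -0.002, -2.535]
force: [-0.0, 0.3, -0.6]
width: 0.0004
gripper_force: 0.0
```

apply_moves(
  steps=[
    {"translation": [0,-0.06,0],"rotation": [0,0,0.2]},
    {"translation": [0,-0.14,0],"rotation": [0,0,0.4]},
    {"translation": [0,-0.22,0],"rotation": [0,0,0.6]},
    {"translation": [0,-0.3,0],"rotation": [0,0,0.8]},
    {"translation": [0,-0.38,0],"rotation": [0,0,1]},
    {"translation": [0,-0.46,0],"rotation": [0,0,1]},
    {"translation": [0,-0.54,0],"rotation": [0,0,1]},
    {"translation": [0,-0.62,0],"rotation": [0,0,1]},
    {"translation": [0,-0.7,0],"rotation": [0,0,1]},
    {"translation": [0,-0.76,0],"rotation": [0,0,1]},
  ],
)

```text
t: 56.45
eef_pos: [0.5393, -0.4406, 0.4462]
ee_rot: [3.14, 0.0, -2.01]
force: [0.7, -0.5, 0.9]
width: 0.0
gripper_force: 0.0
```

apply_moves(
  steps=[
    {"translation": [0,0,0],"rotation": [0,0,0.2]},
    {"translation": [0,0,0],"rotation": [0,0,0.4]},
    {"translation": [0,0,0],"rotation": [0,0,0.6]},
    {"translation": [0,0,0],"rotation": [0,0,0.8]},
    {"translation": [0,0,0],"rotation": [0,0,0.84]},
    {"translation": [0,0,0],"rotation": [0,0,0.84]},
    {"translation": [0,0,0],"rotation": [0,0,0.84]},
    {"translation": [0,0,0],"rotation": [0,0,0.84]},
    {"translation": [0,0,0],"rotation": [0,0,0.84]},
    {"translation": [0,0,0],"rotation": [0,0,0.84]},
  ],
)

```text
t: 57.28
eef_pos: [0.5395, -0.44, 0.4469]
ee_rot: [-3.142, 0.0, -1.571]
force: [-0.3, -0.2, 0.7]
width: 0.0005
gripper_force: 0.0
```

```bash
python3 - <<'E'
from h import *
s=get_state(); print(s["eef_pos"],s["ee_rot"],s["q"].round(2),s["force"])
t=grab_frame("scene"); cv2.imwrite("pics/s21.png",t)
ms=camera_model("scene")
# handle: dark bar within amber; predicted ends for theta
for th in (1.55,1.6,1.65):
    y=.285*np.cos(th)-.11*np.sin(th); z=.285*np.sin(th)+.11*np.cos(th)
    print(th,[np.round(proj(ms,(x,-.2485+y,.05+z)),0) for x in (.49,.59)])
hv=cv2.cvtColor(t,cv2.COLOR_BGR2HSV); d=(hv[...,2]<40).astype(np.uint8); d[:190]=0;d[270:]=0;d[:,:70]=0;d[:,120:]=0
n,l,st,c=cv2.connectedComponentsWithStats(d); print([(st[i].tolist(),c[i].round(1)) for i in range(1,n) if st[i][4]>60])
# platters: rough tilt check via white blob on top platter in scene
w=((hv[...,1]<50)&(hv[...,2]>150)).astype(np.uint8); w[:150]=0; w[330:]=0; w[:,:165]=0; w[:,300:]=0
n,l,st,c=cv2.connectedComponentsWithStats(w); print([(st[i].tolist(),c[i].round(1)) for i in range(1,n) if st[i][4]>200])
E
```

```text
[ 0.5395411  -0.43996811  0.44690879] [-3.14158765e+00  2.55748471e-05 -1.57144003e+00] [-0.4   0.36  0.55 -0.   -1.76  0.4 ] [-0.30700335 -0.19243265  0.72688412]
1.55 [array([ 89., 208.]), array([110., 243.])]
1.6 [array([ 83., 213.]), array([103., 248.])]
1.65 [array([ 76., 218.]), array([ 96., 254.])]
[([84, 210, 28, 51, 247], array([ 97.8, 234.7]))]
[([195, 210, 93, 106, 3592], array([239.8, 257.1])), ([282, 299, 18, 21, 317], array([291.3, 309.3]))]
```

apply_moves(
  steps=[
    {"translation": [0,0,-0.1],"rotation": [0,0,0]},
    {"translation": [0,0,-0.2],"rotation": [0,0,0]},
    {"translation": [0,0,-0.3],"rotation": [0,0,0]},
    {"translation": [0,0,-0.4],"rotation": [0,0,0]},
    {"translation": [0,0,-0.5],"rotation": [0,0,0]},
    {"translation": [0,0,-0.6],"rotation": [0,0,0]},
    {"translation": [0,0,-0.68],"rotation": [0,0,0]},
    {"translation": [0,0,-0.72],"rotation": [0,0,0]},
    {"translation": [0,0,-0.736],"rotation": [0,0,0]},
    {"translation": [0,0,-0.736],"rotation": [0,0,0]},
  ],
)

```text
t: 58.17
eef_pos: [0.5395, -0.4401, 0.2625]
ee_rot: [3.141, 0.0, -1.571]
force: [0.4, 0.2, 0.5]
width: 0.0004
gripper_force: 0.0
```

apply_moves(
  steps=[
    {"translation": [0,0.05,0.03],"rotation": [0,0,0]},
    {"translation": [0,0.1,0.06],"rotation": [0,0,0]},
    {"translation": [0,0.14,0.08],"rotation": [0,0,0]},
    {"translation": [0,0.178,0.095],"rotation": [0,0,0]},
    {"translation": [0,0.21,0.11],"rotation": [0,0,0]},
    {"translation": [0,0.245,0.126],"rotation": [0,0,0]},
    {"translation": [0,0.28,0.14],"rotation": [0,0,0]},
    {"translation": [0,0.31,0.154],"rotation": [0,0,0]},
    {"translation": [0,0.345,0.168],"rotation": [0,0,0]},
    {"translation": [0,0.377,0.182],"rotation": [0,0,0]},
  ],
)

```text
t: 59.0
eef_pos: [0.5395, -0.3454, 0.3084]
ee_rot: [3.141, -0.0, -1.571]
force: [0.8, -4.2, -3.0]
width: 0.0006
gripper_force: 2.1
```

```bash
cat >> h.py <<'E'
def handle():
    t=grab_frame("scene"); ms=camera_model("scene"); hv=cv2.cvtColor(t,cv2.COLOR_BGR2HSV)
    out=[]
    for th in np.arange(0,1.7,.1):
        y=.285*np.cos(th)-.11*np.sin(th); z=.285*np.sin(th)+.11*np.cos(th)
        P=[proj(ms,(x,-.2485+y,.05+z)) for x in np.linspace(.50,.58,9)]
        out.append((round(th,1),int(np.mean([hv[int(b),int(a),2] for a,b in P if 0<=b<420 and 0<=a<560]))))
    return t,out
E
python3 - <<'E'
from h import *
s=get_state(); print(s["eef_pos"],s["force"],s["moment"])
t,o=handle(); cv2.imwrite("pics/s22.png",t); print(o)
E
```

```text
[ 0.53947073 -0.34539259  0.30843439] [ 0.83972637 -4.16962742 -3.04920674] [-1.58608954 -0.21396808 -0.00849477]
[(np.float64(0.0), 170), (np.float64(0.1), 169), (np.float64(0.2), 170), (np.float64(0.3), 170), (np.float64(0.4), 170), (np.float64(0.5), 170), (np.float64(0.6), 170), (np.float64(0.7), 169), (np.float64(0.8), 124), (np.float64(0.9), 93), (np.float64(1.0), 92), (np.float64(1.1), 170), (np.float64(1.2), 172), (np.float64(1.3), 159), (np.float64(1.4), 52), (np.float64(1.5), 55), (np.float64(1.6), 63)]
```

apply_moves(
  steps=[
    {"translation": [0,0.04,0.012],"rotation": [0,0,0]},
    {"translation": [0,0.085,0.024],"rotation": [0,0,0]},
    {"translation": [0,0.127,0.035],"rotation": [0,0,0]},
    {"translation": [0,0.17,0.043],"rotation": [0,0,0]},
    {"translation": [0,0.212,0.049],"rotation": [0,0,0]},
    {"translation": [0,0.255,0.053],"rotation": [0,0,0]},
    {"translation": [0,0.3,0.056],"rotation": [0,0,0]},
    {"translation": [0,0.343,0.057],"rotation": [0,0,0]},
    {"translation": [0,0.387,0.056],"rotation": [0,0,0]},
    {"translation": [0,0.43,0.054],"rotation": [0,0,0]},
  ],
)

```text
t: 59.88
eef_pos: [0.5398, -0.2373, 0.3222]
ee_rot: [-3.141, -0.0, -1.57]
force: [3.5, -4.2, -0.7]
width: 0.0006
gripper_force: 2.0
```

apply_moves(
  steps=[
    {"translation": [0,0.043,-0.004],"rotation": [0,0,0]},
    {"translation": [0,0.086,-0.011],"rotation": [0,0,0]},
    {"translation": [0,0.129,-0.019],"rotation": [0,0,0]},
    {"translation": [0,0.172,-0.028],"rotation": [0,0,0]},
    {"translation": [0,0.214,-0.038],"rotation": [0,0,0]},
    {"translation": [0,0.256,-0.051],"rotation": [0,0,0]},
    {"translation": [0,0.297,-0.066],"rotation": [0,0,0]},
    {"translation": [0,0.338,-0.082],"rotation": [0,0,0]},
    {"translation": [0,0.378,-0.099],"rotation": [0,0,0]},
    {"translation": [0,0.418,-0.118],"rotation": [0,0,0]},
  ],
)

```text
t: 60.72
eef_pos: [0.5394, -0.1327, 0.2919]
ee_rot: [3.141, 0.0, -1.57]
force: [1.7, -2.6, 1.3]
width: 0.0004
gripper_force: 1.3
```

```bash
python3 - <<'E'
from h import *
s=get_state(); print(s["eef_pos"],s["force"],s["moment"])
t,o=handle(); cv2.imwrite("pics/s23.png",t); print([(float(a),b) for a,b in o])
E
```

```text
[ 0.53938508 -0.1327342   0.29189363] [ 1.73050716 -2.63708166  1.25583427] [-0.90245354 -0.45456573 -0.07476222]
[(0.0, 129), (0.1, 142), (0.2, 145), (0.3, 144), (0.4, 86), (0.5, 70), (0.6, 68), (0.7, 59), (0.8, 52), (0.9, 137), (1.0, 164), (1.1, 168), (1.2, 170), (1.3, 172), (1.4, 175), (1.5, 156), (1.6, 170)]
```

apply_moves(
  steps=[
    {"translation": [0,0.038,-0.02],"rotation": [0,0,0]},
    {"translation": [0,0.075,-0.042],"rotation": [0,0,0]},
    {"translation": [0,0.112,-0.066],"rotation": [0,0,0]},
    {"translation": [0,0.148,-0.091],"rotation": [0,0,0]},
    {"translation": [0,0.183,-0.118],"rotation": [0,0,0]},
    {"translation": [0,0.216,-0.146],"rotation": [0,0,0]},
    {"translation": [0,0.249,-0.176],"rotation": [0,0,0]},
    {"translation": [0,0.28,-0.206],"rotation": [0,0,0]},
    {"translation": [0,0.31,-0.238],"rotation": [0,0,0]},
    {"translation": [0,0.339,-0.271],"rotation": [0,0,0]},
  ],
)

```text
t: 61.6
eef_pos: [0.5394, -0.0482, 0.2238]
ee_rot: [3.141, 0.0, -1.57]
force: [0.6, -1.8, 0.6]
width: 0.0005
gripper_force: 0.8
```

apply_moves(
  steps=[
    {"translation": [0,0.015,-0.017],"rotation": [0,0,0]},
    {"translation": [0,0.03,-0.035],"rotation": [0,0,0]},
    {"translation": [0,0.042,-0.052],"rotation": [0,0,0]},
    {"translation": [0,0.054,-0.069],"rotation": [0,0,0]},
    {"translation": [0,0.066,-0.087],"rotation": [0,0,0]},
    {"translation": [0,0.077,-0.104],"rotation": [0,0,0]},
    {"translation": [0,0.088,-0.122],"rotation": [0,0,0]},
    {"translation": [0,0.1,-0.14],"rotation": [0,0,0]},
    {"translation": [0,0.11,-0.158],"rotation": [0,0,0]},
    {"translation": [0,0.118,-0.17],"rotation": [0,0,0]},
  ],
)

```text
t: 62.43
eef_pos: [0.5394, -0.0193, 0.1815]
ee_rot: [3.141, 0.0, -1.57]
force: [-0.3, -1.3, 0.9]
width: 0.0003
gripper_force: 0.6
```

apply_moves(
  steps=[
    {"translation": [0,0,-0.004],"rotation": [0,0,0]},
    {"translation": [0,0,-0.008],"rotation": [0,0,0]},
    {"translation": [0,0,-0.012],"rotation": [0,0,0]},
    {"translation": [0,0,-0.016],"rotation": [0,0,0]},
    {"translation": [0,0,-0.02],"rotation": [0,0,0]},
    {"translation": [0,0,-0.02],"rotation": [0,0,0]},
    {"translation": [0,0,-0.02],"rotation": [0,0,0]},
    {"translation": [0,0,-0.02],"rotation": [0,0,0]},
    {"translation": [0,0,-0.02],"rotation": [0,0,0]},
    {"translation": [0,0,-0.02],"rotation": [0,0,0]},
  ],
)

```text
t: 63.27
eef_pos: [0.5396, -0.0196, 0.1772]
ee_rot: [-3.141, 0.0, -1.57]
force: [0.1, -0.6, 0.1]
width: 0.0004
gripper_force: 0.0
```

```bash
python3 - <<'E'
from h import *
s=get_state(); print(s["eef_pos"],s["force"],s["moment"])
t,o=handle(); cv2.imwrite("pics/s24.png",t); print([(float(a),b) for a,b in o])
E
```

```text
[ 0.53955681 -0.01955344  0.17720639] [ 0.05553313 -0.59978004  0.14746391] [0.05701146 0.11089595 0.00806756]
[(0.0, 70), (0.1, 59), (0.2, 62), (0.3, 54), (0.4, 37), (0.5, 38), (0.6, 141), (0.7, 171), (0.8, 175), (0.9, 175), (1.0, 179), (1.1, 180), (1.2, 178), (1.3, 178), (1.4, 177), (1.5, 160), (1.6, 177)]
```

apply_moves(
  steps=[
    {"translation": [0,0,-0.004],"rotation": [0,0,0]},
    {"translation": [0,0,-0.008],"rotation": [0,0,0]},
    {"translation": [0,0,-0.012],"rotation": [0,0,0]},
    {"translation": [0,0,-0.016],"rotation": [0,0,0]},
    {"translation": [0,0,-0.02],"rotation": [0,0,0]},
    {"translation": [0,0,-0.024],"rotation": [0,0,0]},
    {"translation": [0,0,-0.028],"rotation": [0,0,0]},
    {"translation": [0,0,-0.03],"rotation": [0,0,0]},
    {"translation": [0,0,-0.03],"rotation": [0,0,0]},
    {"translation": [0,0,-0.03],"rotation": [0,0,0]},
  ],
)

```text
t: 64.15
eef_pos: [0.5403, -0.017, 0.1706]
ee_rot: [-3.139, 0.004, -1.57]
force: [-3.0, 14.1, 9.7]
width: 0.0002
gripper_force: 7.7
```

The finger slipped off the free edge and sits in front of the wall, with the hood still about 0.2 rad open. I'll rise, step back over the top plate and press it down there.

apply_moves(
  steps=[
    {"translation": [0,0.002,0.03],"rotation": [0,0,0]},
    {"translation": [0,0.002,0.08],"rotation": [0,0,0]},
    {"translation": [0,0.002,0.14],"rotation": [0,0,0]},
    {"translation": [0,0.002,0.22],"rotation": [0,0,0]},
    {"translation": [0,0,0.3],"rotation": [0,0,0]},
    {"translation": [0,0,0.38],"rotation": [0,0,0]},
    {"translation": [0,0,0.42],"rotation": [0,0,0]},
    {"translation": [0,-0.1,0.42],"rotation": [0,0,0]},
    {"translation": [0,-0.2,0.42],"rotation": [0,0,0]},
    {"translation": [0,-0.24,0.42],"rotation": [0,0,0]},
  ],
)

```text
t: 64.98
eef_pos: [0.5391, -0.0813, 0.2742]
ee_rot: [3.141, -0.0, -1.571]
force: [0.4, 0.1, -0.3]
width: 0.0004
gripper_force: 0.0
```

```bash
python3 - <<'E'
from h import *
s=get_state(); print(s["eef_pos"],s["force"],s["moment"])
t,o=handle(); cv2.imwrite("pics/s25.png",t); print([(float(a),b) for a,b in o])
w=grab_frame("wrist"); cv2.imwrite("pics/w25.png",w); m=camera_model("wrist")
for n in ("scene","wrist"):
    mm=camera_model(n); print(n,[ (th,[np.round(proj(mm,(x,-.2485+.285*np.cos(th)-.11*np.sin(th),.05+.285*np.sin(th)+.11*np.cos(th)))).astype(int).tolist() for x in (.49,.59)]) for th in (0,.1,.2,.3)])
hv=cv2.cvtColor(w,cv2.COLOR_BGR2HSV)
for r in range(0,245,8): print(r,"".join('A' if 8<=hv[r,c,0]<=25 and hv[r,c,1]>120 else ('r' if hv[r,c,1]>110 else ('#' if hv[r,c,2]<45 else '.')) for c in range(0,560,7)))
E
```

```text
[ 0.53905369 -0.08133457  0.27421856] [ 0.37777428  0.10157295 -0.28017023] [ 0.10583378  0.10497298 -0.0025899 ]
[(0.0, 54), (0.1, 56), (0.2, 39), (0.3, 36), (0.4, 75), (0.5, 63), (0.6, 62), (0.7, 130), (0.8, 171), (0.9, 173), (1.0, 177), (1.1, 178), (1.2, 175), (1.3, 175), (1.4, 174), (1.5, 158), (1.6, 174)]
scene [(0, [[261, 186], [285, 211]]), (0.1, [[257, 181], [281, 205]]), (0.2, [[251, 175], [276, 201]]), (0.3, [[245, 171], [269, 197]])]
wrist [(0, [[325, 322], [216, 322]]), (0.1, [[331, 328], [211, 328]]), (0.2, [[337, 331], [204, 331]]), (0.3, [[344, 330], [196, 330]])]
0 rrrrrrrrrrrrAAAAAAAAAAAAAAAAAAAAAAAAAAAAAAAAAAAAAAAAAAAAAAAAAAArrrrrrrrrrrrrrrrr
8 rrrrrrrrrrrrAAAAAAAAAAAAAAAAAAAAAAAAAAAAAAAAAAAAAAAAAAAAAAAAAAArrrrrrrrrrrrrrrrr
16 rrrrrrrrrrrrAAAAAAAAAAAAAAAAAAAAAAAAAAAAAAAAAAAAAAAAAAAAAAAAAAArrrrrrrrrrrrrrrrr
24 rrrrrrrrrrrrAAAAAAAAAAAAAAAAAAAAAAAAAAAAAAAAAAAAAAAAAAAAAAAAAAArrrrrrrrrrrrrrrrr
32 rrrrrrrrrrrrAAAAAAAAAAAAAAAAAAAAAAAAAAAAAAAAAAAAAAAAAAAAAAAAAAArrrrrrrrrrrrrrrrr
40 rrrrrrrrrrrrAAAAAAAAAAAAAAAAAAAAAAAAAAAAAAAAAAAAAAAAAAAAAAAAAAArrrrrrrrrrrrrrrrr
48 rrrrrrrrr
[... 1405 characters left out ...]
AArrrrrrrrrrrrrrrrrr
184 rrrrrr.....AAAAAAAAAAAAAAAAAAAAAArrrrrrrrAAArAAAAAAAAAAAAAAAAArrrrrrrrrrrrrrrrrr
192 rrrrrr.....AAAAAAAAAAAAAAAAAAAAArrrrrrrrAAAAArrAAAAAAAAAAAAAAArrrrrrrrrrrrrrrrrr
200 rrrrrr.....AAAAAAAAAAAAAAAAAAArrrrAArrrrrAAArAAAAAAAAAAAAAAAAArrrrrrrrrrrrrrrrrr
208 rrrrrrrr...AAAAAAAAAAAAAAAAAAAArrrrArrrrrrArAAAAAAAAAAAAAAAAAArrrrrrrrrrrrrrrrrr
216 rrrrrrrrrrrAAAAAAAAAAAAAAAAAArrArrrrrrrrrrrAAAAAAAAAAAAAAAAAAArrrrrrrrrrrrrrrrrr
224 rrrrrrrrrrrAAAAAAAAAAAAAAAAArArrrrArrrrrArrrArAAAAAAAAAAAAAAArrrrrrrrrrrrrrrrrrr
232 rrrrrrrrrrrAAAAAAAAAAAAAAAArrrrrrrrrrrrrrrrrrAAAAAAAAAAAAAAAArrrrrrrrrrrrrrrrrrr
240 rrrrrrrrrrrAAAAAAAAAAAAAAAAAAAAAArr..rrrrrrrrArAAAAAAAAAAAAAArrrrrrrrrrrrrrrrrrr
```

apply_moves(
  steps=[
    {"translation": [0,0,-0.06],"rotation": [0,0,0]},
    {"translation": [0,0,-0.12],"rotation": [0,0,0]},
    {"translation": [0,0,-0.17],"rotation": [0,0,0]},
    {"translation": [0,0,-0.2],"rotation": [0,0,0]},
    {"translation": [0,0,-0.22],"rotation": [0,0,0]},
    {"translation": [0,0,-0.24],"rotation": [0,0,0]},
    {"translation": [0,0,-0.26],"rotation": [0,0,0]},
    {"translation": [0,0,-0.28],"rotation": [0,0,0]},
    {"translation": [0,0,-0.3],"rotation": [0,0,0]},
    {"translation": [0,0,-0.32],"rotation": [0,0,0]},
  ],
)

```text
t: 65.92
eef_pos: [0.5404, -0.0792, 0.1951]
ee_rot: [-3.139, 0.0, -1.57]
force: [-0.1, 2.2, 4.5]
width: 0.0003
gripper_force: 1.9
```

Contact at 4.5 N, as expected. Continuing down.

apply_moves(
  steps=[
    {"translation": [0,0,-0.012],"rotation": [0,0,0]},
    {"translation": [0,0,-0.024],"rotation": [0,0,0]},
    {"translation": [0,0,-0.036],"rotation": [0,0,0]},
    {"translation": [0,0,-0.048],"rotation": [0,0,0]},
    {"translation": [0,0,-0.056],"rotation": [0,0,0]},
    {"translation": [0,0,-0.06],"rotation": [0,0,0]},
    {"translation": [0,0,-0.06],"rotation": [0,0,0]},
    {"translation": [0,0,-0.06],"rotation": [0,0,0]},
    {"translation": [0,0,-0.06],"rotation": [0,0,0]},
    {"translation": [0,0,-0.06],"rotation": [0,0,0]},
  ],
)

```text
t: 66.75
eef_pos: [0.5392, -0.0797, 0.1794]
ee_rot: [3.141, -0.0, -1.571]
force: [0.8, 0.0, -0.2]
width: 0.0004
gripper_force: 0.1
```

apply_moves(
  steps=[
    {"translation": [0,0,-0.004],"rotation": [0,0,0]},
    {"translation": [0,0,-0.008],"rotation": [0,0,0]},
    {"translation": [0,0,-0.012],"rotation": [0,0,0]},
    {"translation": [0,0,-0.016],"rotation": [0,0,0]},
    {"translation": [0,0,-0.016],"rotation": [0,0,0]},
    {"translation": [0,0,-0.016],"rotation": [0,0,0]},
    {"translation": [0,0,-0.016],"rotation": [0,0,0]},
    {"translation": [0,0,-0.016],"rotation": [0,0,0]},
    {"translation": [0,0,-0.016],"rotation": [0,0,0]},
    {"translation": [0,0,-0.016],"rotation": [0,0,0]},
  ],
)

```text
t: 67.58
eef_pos: [0.5396, -0.0796, 0.1756]
ee_rot: [-3.142, -0.0, -1.57]
force: [0.3, 0.5, 1.7]
width: 0.0004
gripper_force: 0.8
```

apply_moves(
  steps=[
    {"translation": [0,0,-0.004],"rotation": [0,0,0]},
    {"translation": [0,0,-0.008],"rotation": [0,0,0]},
    {"translation": [0,0,-0.012],"rotation": [0,0,0]},
    {"translation": [0,0,-0.016],"rotation": [0,0,0]},
    {"translation": [0,0,-0.016],"rotation": [0,0,0]},
    {"translation": [0,0,-0.016],"rotation": [0,0,0]},
    {"translation": [0,0,-0.016],"rotation": [0,0,0]},
    {"translation": [0,0,-0.016],"rotation": [0,0,0]},
    {"translation": [0,0,-0.016],"rotation": [0,0,0]},
    {"translation": [0,0,-0.016],"rotation": [0,0,0]},
  ],
)

```text
t: 68.42
eef_pos: [0.5393, -0.0797, 0.1715]
ee_rot: [3.141, -0.0, -1.571]
force: [1.0, 0.2, 0.0]
width: 0.0006
gripper_force: 0.4
```

```bash
python3 - <<'E'
from h import *
s=get_state(); print(s["eef_pos"],s["force"],s["moment"])
E
```

```text
[ 0.53934119 -0.07968678  0.171475  ] [1.00929457 0.24141232 0.04096905] [ 0.19199748 -0.09195932 -0.01257075]
```

apply_moves(
  steps=[
    {"translation": [0,0,-0.004],"rotation": [0,0,0]},
    {"translation": [0,0,-0.008],"rotation": [0,0,0]},
    {"translation": [0,0,-0.012],"rotation": [0,0,0]},
    {"translation": [0,0,-0.016],"rotation": [0,0,0]},
    {"translation": [0,0,-0.02],"rotation": [0,0,0]},
    {"translation": [0,0,-0.024],"rotation": [0,0,0]},
    {"translation": [0,0,-0.024],"rotation": [0,0,0]},
    {"translation": [0,0,-0.024],"rotation": [0,0,0]},
    {"translation": [0,0,-0.024],"rotation": [0,0,0]},
    {"translation": [0,0,-0.024],"rotation": [0,0,0]},
  ],
)

```text
t: 69.25
eef_pos: [0.5394, -0.0797, 0.1655]
ee_rot: [3.141, -0.0, -1.57]
force: [0.7, 0.5, 1.4]
width: 0.0003
gripper_force: 0.5
```

apply_moves(
  steps=[
    {"translation": [0,0,-0.004],"rotation": [0,0,0]},
    {"translation": [0,0,-0.008],"rotation": [0,0,0]},
    {"translation": [0,0,-0.012],"rotation": [0,0,0]},
    {"translation": [0,0,-0.016],"rotation": [0,0,0]},
    {"translation": [0,0,-0.02],"rotation": [0,0,0]},
    {"translation": [0,0,-0.024],"rotation": [0,0,0]},
    {"translation": [0,0,-0.024],"rotation": [0,0,0]},
    {"translation": [0,0,-0.024],"rotation": [0,0,0]},
    {"translation": [0,0,-0.024],"rotation": [0,0,0]},
    {"translation": [0,0,-0.024],"rotation": [0,0,0]},
  ],
)

```text
t: 70.08
eef_pos: [0.5393, -0.0798, 0.1594]
ee_rot: [3.141, -0.0, -1.571]
force: [0.1, 0.5, -0.0]
width: 0.0003
gripper_force: 0.3
```

```bash
python3 - <<'E'
from h import *
s=get_state(); print(s["eef_pos"],s["force"],s["moment"])
t=grab_frame("top"); cv2.imwrite("pics/t26.png",t); mt=camera_model("top")
def pt(x,Y,Z,th): return (x,-.2485+Y*np.cos(th)-Z*np.sin(th),.05+Y*np.sin(th)+Z*np.cos(th))
for th in (0,.05,.1,.2): print(th,"free edge top",[np.round(proj(mt,pt(x,.25,.13,th)),1).tolist() for x in (.435,.66)],"handle",[np.round(proj(mt,pt(x,.285,.11,th)),1).tolist() for x in (.495,.595)])
hv=cv2.cvtColor(t,cv2.COLOR_BGR2HSV)
for r in range(130,300,6): print(r,"".join('A' if 8<=hv[r,c,0]<=25 and hv[r,c,1]>120 else ('r' if hv[r,c,1]>110 else ('#' if hv[r,c,2]<45 else '.')) for c in range(230,400,2)))
E
```

```text
[ 0.53930184 -0.07976617  0.15942988] [ 0.13987496  0.45239404 -0.00576262] [ 0.04328133 -0.05717251  0.02285047]
0 free edge top [[280.1, 269.4], [279.8, 162.0]] handle [[263.2, 240.3], [263.2, 193.6]]
0.05 free edge top [[283.7, 269.8], [283.3, 161.1]] handle [[266.0, 240.4], [266.0, 193.0]]
0.1 free edge top [[287.7, 270.3], [287.2, 160.1]] handle [[269.3, 240.5], [269.2, 192.4]]
0.2 free edge top [[296.8, 271.3], [296.2, 158.2]] handle [[277.1, 240.7], [277.0, 191.1]]
130 ....rrrrrrrrrr.......rrrrrrrrrr.............rrrrrrrrrrrrrrrrrrrrrrrrrrrrrrrrrrrrrrrrr
136 rrrrrrrrrrrrr.........rrrrrrrrrr...........rrrrrrrrrrrrrrrrrrrrrrrrrrrrrrrrrrrrrrrrrr
142 rrrrrrrrrrrrrr.......rrrrrrrrrrrrrr....rrrrrrrrrrrrrrrrrrrrrrrrrrrrrrrrrrrrrrrrrrrrrr
148 rrrrrrrrrrrrrrrrrrrrrrrrrrrrrrrrrrrrrrrrrrrrrrrrrrrrrrrrrrrrrrrrrrrrrrrrrrrrrrrrrrrrr
154 rrrrrrrrrrrrrrrrrrrrrrrrrrrrrrrrrrrrrrrrrrrrrrrrrrrrrrrrrrrrrrrrrrrrrrrrrrrrrrrrrrrrr
160 rrrrrrrrrrrrrrrrrrrrrrrrrrAAAAAAAAAAAAAAAAAAAAAAAAAAAAAAAAAAAAAAAArrrrrrrrrrrrrrrrrrr
166 rrrrrrrrrrrrrrrrrrrrrrrrr.AAAAAAAAAAAA....................AAAA.................
[... 1286 characters left out ...]
............................................rAArAAAAAAAAAAAAAAAAAAAAAr
262 .................................rAAA......................rAAArAAAAAAAAAAAAAAAAAAAAr
268 .....................rrrrrrrrrrrrrrrr......................AAAAAAAAAAAAAAAAAAAAAAAAAr
274 ............r....rrrrrrrrrrrrrrrrrrrrrrrrrrrrrrrrrrrrrrrrrrrrrrrrrrrrrrrrrrrrrrrrrrrr
280 ............rrrrrrrrrrrrrrrrrrrrrrrrrrrrrrrrrrrrrrrrrrrrrrrrrrrrrrrrrrrrrrrrrrrrrrrrr
286 .............rrrrrrrrrrrrrrrrrrrrrrrrrrrrrrrrrrrrrrrrrrrrrrrrrrrrrrrrrrrrrrrrrrrrrrrr
292 .............rrrrrrrrrrrrrrrrrrrrrrrrrrrrrrrrrrrrrrrrrrrrrrrrrrrrrrrrrrrrrrrrrrrrrrrr
298 .............rrrrrrrrrrrrrrrrrrrrrrrrrrrrrrrrrrrrrrrrrrrrrrrrrrrrrrrrrrrrrrrrrrrrrrrr
```

Finger bottoms seem to be about 19 mm above the TCP, which also explains the earlier miss. That means the plate is just about at its closed height, and the top view puts the free edge at column 282 against 280 for closed. Pressing a little more until it stops.

apply_moves(
  steps=[
    {"translation": [0,0,-0.004],"rotation": [0,0,0]},
    {"translation": [0,0,-0.008],"rotation": [0,0,0]},
    {"translation": [0,0,-0.012],"rotation": [0,0,0]},
    {"translation": [0,0,-0.016],"rotation": [0,0,0]},
    {"translation": [0,0,-0.016],"rotation": [0,0,0]},
    {"translation": [0,0,-0.016],"rotation": [0,0,0]},
    {"translation": [0,0,-0.016],"rotation": [0,0,0]},
    {"translation": [0,0,-0.016],"rotation": [0,0,0]},
    {"translation": [0,0,-0.016],"rotation": [0,0,0]},
    {"translation": [0,0,-0.016],"rotation": [0,0,0]},
  ],
)

```text
t: 70.97
eef_pos: [0.5396, -0.0795, 0.1583]
ee_rot: [-3.14, -0.0, -1.57]
force: [-9.0, 4.9, 22.4]
width: 0.0004
gripper_force: 11.0
```

Firm stop at 22 N. I'll retract and verify from a clear view.

apply_moves(
  steps=[
    {"translation": [0,0,0.06],"rotation": [0,0,0]},
    {"translation": [0,0,0.16],"rotation": [0,0,0]},
    {"translation": [0,0,0.28],"rotation": [0,0,0]},
    {"translation": [0,0,0.42],"rotation": [0,0,0]},
    {"translation": [0,0.14,0.5],"rotation": [0,0,0]},
    {"translation": [0,0.28,0.5],"rotation": [0,0,0]},
    {"translation": [-0.1,0.44,0.5],"rotation": [0,0,0]},
    {"translation": [-0.2,0.6,0.5],"rotation": [0,0,0]},
    {"translation": [-0.3,0.76,0.5],"rotation": [0,0,0]},
    {"translation": [-0.3,0.92,0.5],"rotation": [0,0,0]},
  ],
)

```text
t: 71.8
eef_pos: [0.4638, 0.1378, 0.281]
ee_rot: [3.141, 0.0, -1.571]
force: [0.8, 0.4, 1.1]
width: 0.0004
gripper_force: 0.0
```

apply_moves(
  steps=[
    {"translation": [0,0.14,0],"rotation": [0,0,0]},
    {"translation": [0,0.28,0],"rotation": [0,0,0]},
    {"translation": [0,0.42,0],"rotation": [0,0,0]},
    {"translation": [0,0.56,0],"rotation": [0,0,0]},
    {"translation": [0,0.7,0],"rotation": [0,0,0]},
    {"translation": [0,0.8,0],"rotation": [0,0,0]},
    {"translation": [0,0.8,0],"rotation": [0,0,0]},
    {"translation": [0,0.8,0],"rotation": [0,0,0]},
    {"translation": [0,0.8,0],"rotation": [0,0,0]},
    {"translation": [0,0.8,0],"rotation": [0,0,0]},
  ],
)

```text
t: 72.63
eef_pos: [0.4666, 0.3367, 0.2806]
ee_rot: [3.141, -0.0, -1.571]
force: [-0.4, -0.1, -0.1]
width: 0.0002
gripper_force: 0.0
```

```bash
python3 - <<'E'
from h import *
t=grab_frame("top"); cv2.imwrite("pics/t27.png",t); s=grab_frame("scene"); cv2.imwrite("pics/s27.png",s)
hv=cv2.cvtColor(t,cv2.COLOR_BGR2HSV)
d=(hv[...,2]<60).astype(np.uint8); d[:175]=0; d[255:]=0; d[:,:250]=0; d[:,:250]=0; d[:,285:]=0
n,l,st,c=cv2.connectedComponentsWithStats(d); print("handle top",[(st[i].tolist(),c[i].round(1)) for i in range(1,n) if st[i][4]>30])
for r in range(150,290,5): print(r,"".join('A' if 8<=hv[r,c,0]<=25 and hv[r,c,1]>120 else ('r' if hv[r,c,1]>110 else ('#' if hv[r,c,2]<60 else ('W' if hv[r,c,2]>150 else '.'))) for c in range(250,400,2)))
ms=camera_model("scene"); hs=cv2.cvtColor(s,cv2.COLOR_BGR2HSV)
for th in (0,.05,.1,.15,.2):
    P=[proj(ms,(x,-.2485+.285*np.cos(th)-.11*np.sin(th),.05+.285*np.sin(th)+.11*np.cos(th))) for x in np.linspace(.51,.58,12)]
    print(th,int(np.mean([hs[int(round(b)),int(round(a)),2] for a,b in P])),np.round(P[5]))
E
```

```text
handle top []
150 rrrrrrrrrrrrrrrrrrrrrrrrrrrrrrrrrrrrrrrrrrrrrrrrrrrrrrrrrrrrrrrrrrrrrrrrrrr
155 rrrrrrrrrrrrrrrrrrrrrrrrrrrrrrrrrrrrrrrrrrrrrrrrrrrrrrrrrrrrrrrrrrrrrrrrrrr
160 rrrrrrrrrrrrrrrrAAAAAAAAAAAAAAAAAAAAAAAAAAAAAAAAAAAAAAAArrrrrrrrrrrrrrrrrrr
165 rrrrrrrrrrrrrrrAAAAAAAAAAAAAAAAAAAAAAAAAAAAAAAAAAAAAAAAAAAAAAAAAAAAAAAAAAAA
170 rrrrrrrrrrrrrrrAArrrrrrrrrrrrrrrrAAAAAAAAAAAAAAAAAAAAAAAAAAAAAAAAAAAAAAAAAA
175 rrrrrrrrrrrrrr.AArrrrrrrrrrrrrrrrrrrrrrrArrrrrAAAAAAAAAAAAAAAAAAAAAAAAAAAAA
180 rrrrrrrrrrrrrr.ArrrrrrrrrrrrrrrrrrrrrArrrrArrrAAAAAAAAAAAAAAAAAAAAAAAAAAAAA
185 rrrrrrr...rrr..ArrrrrrrrrrrrrrrrrrrrrrrrrrrrrAArrrAAAAAAAAAAAAAAAAAAAAAAAAA
190 rrrrrr...rr....rrWrrrrrrrrrrrrrrrrArArrrrrrrAAAAArAAAAAAAAAAAAAAAAAAAAAAAAA
195 rrrrrr...rrrrr.ArrrrrWrrrrrrrrrrrrrrrrrrrrrrrrrAArAAAAAAAAAAAAAAAAAAAAAAAAA
200 rrrrrr..rrrrrr.ArWrWrrWrrrrrrrrrrrrrrrrrrrrrrrrrAArrAAAAAAAAAAAAAAAAAAAAAAA
205 rrrrrr..rrrrr.AArrWrrrrrrrrrrrrrrrrrrrrrrAAAAAArArrAAAArAAAAAAAAAAAAAAAAAAA
210 rrrrrr..rrrrrrAArrWWrrrrrWrrrrrrrrrrrrrrArrrrAAAArAArAAArAAAAAAAAAAAAAAAAAA
215 rrrrrr..rrrrr.ArrWrrrrWWrrrrWWrrrrrrrAAArr
[... 549 characters left out ...]
rrrrrrrAArrAArAAArArAAAAAAAAAAAAAAAAAAAAAAAr
255 rrrrrrrrrrrrrAArrWWWWrrrrrrrrrrrrrrrrrrrrrrrrAAAAAAAAAAAAAAAAAAAAAAAAAAAAAr
260 rrrrrrrrrrrrrArrrrrrrrrrrrrrrrrrrrrrrrrrrrrrrAArrArAArArAAAAAAAAAAAAAAAAAAr
265 rrrrrrrrrrrrrrAAAAAAAArAAAAAAAAAAAAAAAAAAAAAAAAAAAAAAAAAAAAAAAAAAAAAAAAAAAr
270 rrrrrrrrrrrrrrrrrrrrrrrrrrrrrrrrrrrrrrrrrrrrrrrrrrrrrrrrAAAAAAAAAAAAAAAAAAr
275 rrrrrrrrrrrrrrrrrrrrrrrrrrrrrrrrrrrrrrrrrrrrrrrrrrrrrrrrrrrrrrrrrrrrrrrrrrr
280 rrrrrrrrrrrrrrrrrrrrrrrrrrrrrrrrrrrrrrrrrrrrrrrrrrrrrrrrrrrrrrrrrrrrrrrrrrr
285 rrrrrrrrrrrrrrrrrrrrrrrrrrrrrrrrrrrrrrrrrrrrrrrrrrrrrrrrrrrrrrrrrrrrrrrrrrr
0 31 [273. 199.]
0.05 49 [271. 196.]
0.1 76 [269. 193.]
0.15 95 [266. 191.]
0.2 102 [264. 188.]
```

The hood is shut: the handle is at top column 261–265 against 263 predicted for closed, and the scene view agrees. Handing in.

```bash
python3 -c "
from station import *
print(job_done())"
```

```text
the job is handed in; nothing more can be done
None
```

I handed the job in at about 73 s with both platters on the spindle, the two low weights on the lower one, the tall weight on the upper one and the hood closed; no verdict came back, I didn't recheck the contents once the hood was shut, and low A tipped over once on the bench and was set upright before placing.

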